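Put the packs on charge

ROBOT

A 6-joint arm with a two-finger parallel gripper is mounted at the origin on the work surface. World frame = base frame: x ahead of the robot, y to its left, z up, the work surface at z = 0. Lengths are in m, angles in rad, forces in N, time in s.
With the tool pointing down it reaches from about 0.35 to 0.975 m from the base axis. Payload 4.9 kg.
Tool frame: the origin (TCP) lies at the very end of the fingers, on their centre line; the grasp point (between the pads) lies 19 mm behind it (ctrl.tcp_to_grasp is the z of the grasp point in the tool frame, in m); z points along the fingers, y is the line along which they close (so a half turn about z gives the same grasp; the last joint's range is limited). The gripper opens to 85 mm and grips with 20 to 120 N. Pads are 22 mm wide; open, the fingers measure 114 mm over their backs; the gripper's body (76 mm by 85 mm) begins 54 mm behind the grasp point. The pads swing forward as they close: fully open they stand 13 mm farther back than shut.
Start: joints at [1.201, 0.053, 1.613, -0, 1.476, -0.119], TCP at [0.155, 0.605, 0.231] pointing down, gripper open.
Joint ranges: [-3.01, 3.01], [-1.01, 2.22], [0.06, 2.58], [-1.02, 4.17], [0.09, 2.62], [-3.14, 3.14]. Speed limits (rad/s): [2.57, 2.57, 3.14, 3.14, 3.14, 3.14].

INTERFACE

Orientations are given as a rotation vector (axis times angle).
In Python, from station import ctrl, eyes, job, nets gives the robot as it stands. The module is installed in compiled form; this text tells all that it offers.
- The arm moves only by the tool jog_arm, never from a script. Its argument "commands" is one flat list of numbers, 7 for each row, row after row: the shift along the tool's x, y, z each as a share of 0.06 m, from -1 to 1, then the turn, a rotation vector about the tool's x, y, z each as a share of 0.1 rad, from -1 to 1, then the finger opening in mm, from 0 to 85.4. In form: [x, y, z, ax, ay, az, grip, x, y, z, ax, ay, az, grip, ...]. A call has 1 to 20 rows; each row shifts and turns the commanded pose from where the row before left it, along the tool's axes as they then stand; what a row does not reach is not made up. A row lasts 1/8 s, in which the tool goes at most 62.5 mm and 10.7 degrees, less where a joint would pass 70% of its speed; a pose out of reach is approached as far as the arm can. A call with a number of a shift or a turn outside -1 to 1 is refused whole. A call with a gripper value outside its range is refused whole. The fingers move at their own pace and stop on an object; "newtons" is the grip in N (left out, the last holds). Time passes only in rows, so rows that do not move let the fingers close. It gives the time, the measured TCP pose, the force, the opening and the grip force at its end, in the units of the state.
- ctrl.get_obs(): the state, without advancing time (a new reading comes with each control period).
- eyes.get_image(name): name is "scene" or "top" or "wrist"; returns a dict with "image" (400x640x3 uint8, red, green, blue), "z_map" (400x640 float32, m along the optical axis (not along the pixel's ray), 0 where there is no reading), "K" (3x3 intrinsics, pixels), "cam_to_world" (4x4, takes a point from camera to world coordinates). Camera axes: x right, y up, looking along -z (the intrinsics and any distortion apply to the point x, -y, -z); pixel columns grow to the right and rows downward; lengths in m; the calibration is good to about 2 mm. A picture is of the moment at which its call begins.
- job.finish_job(): hands the job in; it is judged then, once.
Trained networks look in the newest picture that a camera, given by its name, has taken for a name from the list of things; names that differ only in an ending like _2 or _b are one class to them, and where a whole thing is asked for, a point or a joint stands for the part that bears it (a point fixed in the world has none). Each returns a list of dicts, best first, with "p" (0 to 1); they miss things now and then, are a little off and sometimes report something else, mostly with a low value. They report only what shows in the picture. A call takes as long as a camera call. They do not tell look-alikes from the thing itself.
- nets.silhouettes(camera, name): "mask" (400x640 bool, what is visible of it) and "bbox" ([left, top, right, bottom] in pixels, round what is visible of it).
The state is a dict: "t": time; "q": joint angles; "dq": joint speeds; "effort": joint torques, N m; "tool_pos": TCP position; "tool_rot": TCP orientation; "contact_force": force on the tool from outside, world axes, zero at the start; "wrist_torque": the same for the moment, N m; "opening": finger opening in m; "grip_force": force on a finger pad.
Only numpy, scipy, OpenCV 4.12 (cv2) and the standard library are available. Lean on these libraries where they do the work, as an engineer would, in place of code of your own. Each camera call takes 0.05 s, during which the arm holds its last target. There are 200 camera calls.

TASK

Get the flat packs on charge: first take the charged green packs out of the charger and lay them flat in the blue tray, then blow the dust out of all four bays in turn, 1 to 4, holding the blower steady for a good second at each with its nozzle pointing straight at the brass contacts from 3 to 6 cm in front of them. Then load the numbered packs that are there, lowest number first (the charger charges them in the order they go in), each fully down in the bay of its own number with its contact end to the contacts, and last of all push the power switch fully on. When you are done the blower must lie flat on its underside on its mat again, and the oil can and the pencil cup must be left where they stand.

Things in the scene. Friction and masses are not known exactly. Their poses are not given: they have to be found in the camera images.
- pack1: flat battery pack number 1: light grey block 92 mm long (x) by 52 mm wide (y) by 44 mm high, its foot stepped in (by 4 mm all round below 5 mm height, 2 mm below 12 mm), band of red tape with 1 black dot on top, 0.25 to 0.5 kg. Origin at the centre of its underside, z up; +x is its contact end (dark, with a brass plate on top). May be absent
- pack2: flat battery pack number 2: light grey block 92 mm long (x) by 52 mm wide (y) by 44 mm high, its foot stepped in (by 4 mm all round below 5 mm height, 2 mm below 12 mm), band of yellow tape with 2 black dots on top, 0.25 to 0.5 kg. Origin at the centre of its underside, z up; +x is its contact end (dark, with a brass plate on top). May be absent
- pack3: flat battery pack number 3: light grey block 92 mm long (x) by 52 mm wide (y) by 44 mm high, its foot stepped in (by 4 mm all round below 5 mm height, 2 mm below 12 mm), band of blue tape with 3 black dots on top, 0.25 to 0.5 kg. Origin at the centre of its underside, z up; +x is its contact end (dark, with a brass plate on top). May be absent
- pack4: flat battery pack number 4: light grey block 92 mm long (x) by 52 mm wide (y) by 44 mm high, its foot stepped in (by 4 mm all round below 5 mm height, 2 mm below 12 mm), band of white tape with 4 black dots on top, 0.25 to 0.5 kg. Origin at the centre of its underside, z up; +x is its contact end (dark, with a brass plate on top). May be absent
- full1: charged battery pack, found in bay 1: same shape and size as the numbered packs, black with a band of green tape and no dots; origin at the centre of its underside, +x its contact end. Lies at the start in its bay, contact end to the console; may be absent
- full2: charged battery pack, found in bay 2: same shape and size as the numbered packs, black with a band of green tape and no dots; origin at the centre of its underside, +x its contact end. Lies at the start in its bay, contact end to the console; may be absent
- full3: charged battery pack, found in bay 3: same shape and size as the numbered packs, black with a band of green tape and no dots; origin at the centre of its underside, +x its contact end. Lies at the start in its bay, contact end to the console; may be absent
- full4: charged battery pack, found in bay 4: same shape and size as the numbered packs, black with a band of green tape and no dots; origin at the centre of its underside, +x its contact end. Lies at the start in its bay, contact end to the console; may be absent
- bay1 (a point): middle of the floor of charger bay 1 (red tape, one dot on the console), 22 mm above the bench: an open-topped pocket 100 by 60 mm (x, y), 18 mm deep; a seated pack stands 26 mm out. Charger axes: +x from front to console, +y towards bay 1. Bays run 84 mm apart, bay 1 at the +y end. The charger is a fixed black and grey box, 156 mm deep (x) by 428 mm wide (y), low front towards the robot
- bay1_contacts (a point): the three brass contact blades of bay 1, on the pocket's rear (+x) wall, facing -x, 10 mm above the pocket floor, 50 mm along +x from its middle. Axes as the charger's
- bay2 (a point): middle of the floor of charger bay 2 (yellow tape, two dots on the console), 22 mm above the bench: an open-topped pocket 100 by 60 mm (x, y), 18 mm deep; a seated pack stands 26 mm out. Charger axes: +x from front to console, +y towards bay 1. The front and the walls between bays are 40 mm high; the rear console, 62 mm high, begins 50 mm along +x from the bay's middle
- bay2_contacts (a point): the three brass contact blades of bay 2, on the pocket's rear (+x) wall, facing -x, 10 mm above the pocket floor, 50 mm along +x from its middle. Axes as the charger's
- bay3 (a point): middle of the floor of charger bay 3 (blue tape, three dots on the console), 22 mm above the bench: an open-topped pocket 100 by 60 mm (x, y), 18 mm deep; a seated pack stands 26 mm out. Charger axes: +x from front to console, +y towards bay 1. The charger's front face is 60 mm along -x from the bay's middle
- bay3_contacts (a point): the three brass contact blades of bay 3, on the pocket's rear (+x) wall, facing -x, 10 mm above the pocket floor, 50 mm along +x from its middle. Axes as the charger's
- bay4 (a point): middle of the floor of charger bay 4 (white tape, four dots on the console), 22 mm above the bench: an open-topped pocket 100 by 60 mm (x, y), 18 mm deep; a seated pack stands 26 mm out. Charger axes: +x from front to console, +y towards bay 1. Beyond bay 4 (to -y) the charger goes on for 83 mm at 40 mm height, carrying the power switch
- bay4_contacts (a point): the three brass contact blades of bay 4, on the pocket's rear (+x) wall, facing -x, 10 mm above the pocket floor, 50 mm along +x from its middle. Axes as the charger's
- tray: blue open plastic tray, fixed to the bench, 160 mm (x) by 212 mm (y), walls 38 mm high and 5 mm thick, floor 5 mm thick; origin at the centre of its underside
- mat: black rubber mat, fixed to the bench, 250 mm (x) by 130 mm (y), 4 mm thick; origin at the centre of its underside
- blower: hand-held air blower lying on the mat: yellow flat-sided body, black ends, 156 mm long (x = -88 to +68 mm); grip part x = -60 to +40 mm is 42 mm wide (y), its top 42 mm above the underside; ends 46 mm wide and high; 0.25 to 0.4 kg, balanced near x = -8 mm. Origin on its underside. A 12 mm thick nozzle bends 45 degrees down from the +x end. Blows by itself while held (grip switch)
- nozzle (a point): mouth of the blower's nozzle, at (94, 0, 10) mm in the blower's frame; its own +x axis is the way the air goes: forward and 45 degrees down in the blower's frame, i.e. direction (0.707, 0, -0.707)
- power (a joint): the charger's toggle switch, in rad: 0 off (leaning to the front, -x of the charger), 1.0 fully on (leaning to the console, +x); stiff enough to stay where it is put, pushed over at the ball with about 2 N
- power_tip (a point): centre of the red ball, 26 mm across, on the end of the toggle, 40 mm from its pivot; the ball stands highest halfway over, its top 115 mm above the bench. The toggle stands on a 25 mm high black block at the -y end of the charger and leans 0.5 rad to each side when off and on
- oilcan: bystander: steel oil can with a copper spout, 68 mm across, 150 mm high, standing; origin at the centre of its underside
- pencup: bystander: green plastic cup of pencils, 80 mm across, about 160 mm high with the pencils; origin at the centre of its underside
Mind the look-alikes: they are no part of the job. What is shaped like the pack3 but brown or pink is not meant.

How it is judged:
On the way, in this order (a step that is already met when the one before it is completed fails the run):
1. every charged (green) pack is out of the charger and lies flat in the tray (x of full1 in the frame of tray between -0.075 and 0.075 m and y of full1 in the frame of tray between -0.1 and 0.1 m and z of each of full1, full2, full3, full4 in the frame of tray below 0.02 m and angle between each of full1, full2, full3, full4's own z axis and vertical below 0.2 rad and x of full2 in the frame of tray between -0.075 and 0.075 m and y of full2 in the frame of tray between -0.1 and 0.1 m and x of full3 in the frame of tray between -0.075 and 0.075 m and y of full3 in the frame of tray between -0.1 and 0.1 m and x of full4 in the frame of tray between -0.075 and 0.075 m and y of full4 in the frame of tray between -0.1 and 0.1 m), for 0.2 s.
2. the held blower's nozzle points straight at the contacts of bay 1 (within 14 mm) from 20 to 80 mm in front of them, held steady for 1 s (x of bay1_contacts in the frame of nozzle between 0.02 and 0.08 m and y of bay1_contacts in the frame of nozzle between -0.014 and 0.014 m and z of bay1_contacts in the frame of nozzle between -0.014 and 0.014 m and x of nozzle in the frame of bay1_contacts below -0.01 m and linear speed of blower below 0.03 m/s), for 1 s.
3. the held blower's nozzle points straight at the contacts of bay 2 (within 14 mm) from 20 to 80 mm in front of them, held steady for 1 s (x of bay2_contacts in the frame of nozzle between 0.02 and 0.08 m and y of bay2_contacts in the frame of nozzle between -0.014 and 0.014 m and z of bay2_contacts in the frame of nozzle between -0.014 and 0.014 m and x of nozzle in the frame of bay2_contacts below -0.01 m and linear speed of blower below 0.03 m/s), for 1 s.
4. the held blower's nozzle points straight at the contacts of bay 3 (within 14 mm) from 20 to 80 mm in front of them, held steady for 1 s (x of bay3_contacts in the frame of nozzle between 0.02 and 0.08 m and y of bay3_contacts in the frame of nozzle between -0.014 and 0.014 m and z of bay3_contacts in the frame of nozzle between -0.014 and 0.014 m and x of nozzle in the frame of bay3_contacts below -0.01 m and linear speed of blower below 0.03 m/s), for 1 s.
5. the held blower's nozzle points straight at the contacts of bay 4 (within 14 mm) from 20 to 80 mm in front of them, held steady for 1 s (x of bay4_contacts in the frame of nozzle between 0.02 and 0.08 m and y of bay4_contacts in the frame of nozzle between -0.014 and 0.014 m and z of bay4_contacts in the frame of nozzle between -0.014 and 0.014 m and x of nozzle in the frame of bay4_contacts below -0.01 m and linear speed of blower below 0.03 m/s), for 1 s.
6. pack 1 sits in bay 1, fully down, contact end to the contacts (if it is there) (horizontal distance between pack1 and bay1 below 0.007 m and x of bay1_contacts in the frame of pack1 between 0.041 and 0.059 m and y of bay1_contacts in the frame of pack1 between -0.009 and 0.009 m and z of pack1 in the frame of bay1 below 0.006 m and angle between pack1's own z axis and vertical below 0.1 rad), for 0.2 s.
7. pack 2 sits in bay 2, fully down, contact end to the contacts (if it is there) (horizontal distance between pack2 and bay2 below 0.007 m and x of bay2_contacts in the frame of pack2 between 0.041 and 0.059 m and y of bay2_contacts in the frame of pack2 between -0.009 and 0.009 m and z of pack2 in the frame of bay2 below 0.006 m and angle between pack2's own z axis and vertical below 0.1 rad), for 0.2 s.
8. pack 3 sits in bay 3, fully down, contact end to the contacts (if it is there) (horizontal distance between pack3 and bay3 below 0.007 m and x of bay3_contacts in the frame of pack3 between 0.041 and 0.059 m and y of bay3_contacts in the frame of pack3 between -0.009 and 0.009 m and z of pack3 in the frame of bay3 below 0.006 m and angle between pack3's own z axis and vertical below 0.1 rad), for 0.2 s.
9. pack 4 sits in bay 4, fully down, contact end to the contacts (if it is there) (horizontal distance between pack4 and bay4 below 0.007 m and x of bay4_contacts in the frame of pack4 between 0.041 and 0.059 m and y of bay4_contacts in the frame of pack4 between -0.009 and 0.009 m and z of pack4 in the frame of bay4 below 0.006 m and angle between pack4's own z axis and vertical below 0.1 rad), for 0.2 s.
10. the power switch is over to on (value of joint power above 0.8 rad), for 0.2 s.
At the end, for the whole second after the job is handed in: green packs flat on the tray floor; each numbered pack present in its own bay (middle within 7 mm, contact end to the contacts, down within 6 mm, level within 0.1 rad); blower flat on its underside with its origin over the mat; switch beyond 0.8 rad; packs at rest (all of step 1 and all of step 6 and all of step 7 and all of step 8 and all of step 9 and x of blower in the frame of mat between -0.125 and 0.125 m and y of blower in the frame of mat between -0.065 and 0.065 m and z of blower in the frame of mat below 0.009 m and angle between blower's own z axis and vertical below 0.1 rad and value of joint power above 0.8 rad and linear speed of each of pack1, pack2, pack3, pack4, full1, full2, full3, full4 below 0.03 m/s); the robot touches nothing.
It fails at once if the oil can was moved by more than 3 cm (distance of oilcan from where it was at the start of the episode above 0.03 m).
It fails at once if the pencil cup was moved by more than 3 cm (distance of pencup from where it was at the start of the episode above 0.03 m).
Of pack1, pack2, pack3, pack4 only 3 to 4 are there at a start; the rules pass over those that are not, and their reading is None.
Of full1, full2, full3, full4 only 1 to 2 are there at a start; the rules pass over those that are not, and their reading is None.
At some moment in a run one of pack1, pack2, pack3, pack4, blower may be knocked a few centimetres aside while the robot is not near it.
Once in a run the grip may slacken for a moment while it holds something.
It also fails if it takes over 210 s, if anything falls off the work surface, if the arm or the gripper's body presses on something with over 40 N, if the wrist force passes 120 N, or if a joint passes its speed limit or range.

## Working session

There is one attempt and no reset: what is moved stays moved. The work goes in short steps, Python scripts to look and compute and a tool call to move; the robot and the scene stay as the last step left them, time stands still between calls to the robot, and variables do not carry over. Pictures are saved under pics/ and viewed, at most 14 in all, crops included, and the job is handed in when it is done.

Besides the shell and the picture viewer there is one more tool, called after "Request:" by a JSON object that holds its "method" and its "body". jog_arm: Moves the arm, as the interface text tells. Shift numbers are shares of 0.06 m and turn numbers shares of 0.1 rad, none past 1 either way. Its arguments: {"type":"object","properties":{"commands":{"type":"array","items":{"type":"number"}},"newtons":{"type":"number"}},"required":["commands"]}

```bash
ls; mkdir -p pics; cat > h.py <<'E'
import numpy as np, cv2
from scipy.spatial.transform import Rotation as R
from station import ctrl, eyes, job, nets
def cloud(d):
    z=d["z_map"]; K=d["K"]; v,u=np.mgrid[0:400,0:640]
    P=np.stack([(u-K[0,2])/K[0,0]*z,-(v-K[1,2])/K[1,1]*z,-z],-1)
    T=d["cam_to_world"]; W=P@T[:3,:3].T+T[:3,3]; W[z==0]=np.nan
    return W
def save(d,n): cv2.imwrite("pics/"+n,d["image"][:,:,::-1])
E
python3 - <<'E'
from h import *
o=ctrl.get_obs(); print(o["t"],o["tool_pos"],o["tool_rot"],ctrl.tcp_to_grasp)
for c in ("scene","top"):
    d=eyes.get_image(c); save(d,c+"0.png"); np.savez(c+"0.npz",**d); print(c,d["K"].tolist(),d["cam_to_world"].round(3).tolist())
    W=cloud(d)
    for n in ["pack1","pack2","pack3","pack4","full1","full2","tray","mat","blower","power","oilcan","pencup"]:
        for r in nets.silhouettes(c,n):
            if r["p"]>.3: print(c,n,round(r["p"],2),r["bbox"],np.nanmedian(W[r["mask"]],0).round(3))
E
```

```text
pics
0.0 [0.15488256 0.60486576 0.23007005] [-0.39288287 -3.11642843  0.0031302 ] -0.0187
scene [[494.1450975222134, 0.0, 326.74291255256657], [0.0, 494.1450975222134, 199.0926304726747], [0.0, 0.0, 1.0]] [[-0.802, -0.341, 0.491, 1.15], [0.598, -0.474, 0.646, 0.767], [0.012, 0.812, 0.584, 0.786], [0.0, 0.0, 0.0, 1.0]]
scene pack1 0.97 [404.8, 230.3, 441.3, 277.3] [0.473 0.235 0.041]
scene pack1 0.97 [377.3, 180.5, 413.9, 206.1] [0.352 0.019 0.038]
scene pack1 0.94 [348.1, 154.1, 369.5, 181.4] [ 0.344 -0.133  0.04 ]
scene pack1 0.91 [322.6, 183.1, 356.6, 207.7] [ 0.477 -0.057  0.039]
scene pack1 0.89 [289.7, 158.1, 327.6, 182.9] [ 0.474 -0.205  0.037]
scene pack2 0.97 [404.8, 230.3, 441.3, 277.3] [0.473 0.235 0.041]
scene pack2 0.97 [377.3, 180.5, 413.9, 206.1] [0.352 0.019 0.038]
scene pack2 0.94 [348.1, 154.1, 369.5, 181.4] [ 0.344 -0.133  0.04 ]
scene pack2 0.91 [322.6, 183.1, 356.6, 207.7] [ 0.477 -0.057  0.039]
scene pack2 0.89 [289.7, 158.1, 327.6, 182.9] [ 0.474 -0.205  0.037]
scene pack3 0.97 [404.8, 230.3, 441.3, 277.3] [0.473 0.235 0.041]
scene pack3 0.97 [377.3, 180.5, 413.
[... 2872 characters left out ...]
.7, 158.5, 279.1, 201.9] [0.626 0.145 0.066]
top full1 0.72 [245.5, 139.0, 416.5, 212.7] [ 0.639 -0.034  0.04 ]
top full2 0.95 [253.7, 158.5, 279.1, 201.9] [0.626 0.145 0.066]
top full2 0.72 [245.5, 139.0, 416.5, 212.7] [ 0.639 -0.034  0.04 ]
top tray 0.93 [125.6, 193.1, 216.5, 268.4] [0.499 0.405 0.006]
top mat 0.88 [453.1, 181.4, 506.1, 277.2] [ 0.494 -0.384  0.004]
top blower 0.97 [471.7, 179.8, 499.1, 258.6] [ 0.509 -0.398  0.045]
top power 0.46 [397.0, 184.9, 411.6, 193.9] [ 0.588 -0.188  0.107]
top oilcan 0.67 [476.2, 184.8, 498.4, 257.2] [ 0.506 -0.397  0.046]
top oilcan 0.6 [196.8, 89.1, 228.4, 155.0] [0.745 0.282 0.073]
top pencup 0.66 [284.3, 87.4, 314.0, 131.6] [0.807 0.057 0.061]
```

```bash
python3 - <<'E'
import cv2
a=cv2.imread("pics/top0.png")[70:330,110:520]; cv2.imwrite("pics/t1.png",cv2.resize(a,None,fx=1.95,fy=1.95,interpolation=cv2.INTER_CUBIC))
E
```

```text
(no output)
```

View pics/t1.png

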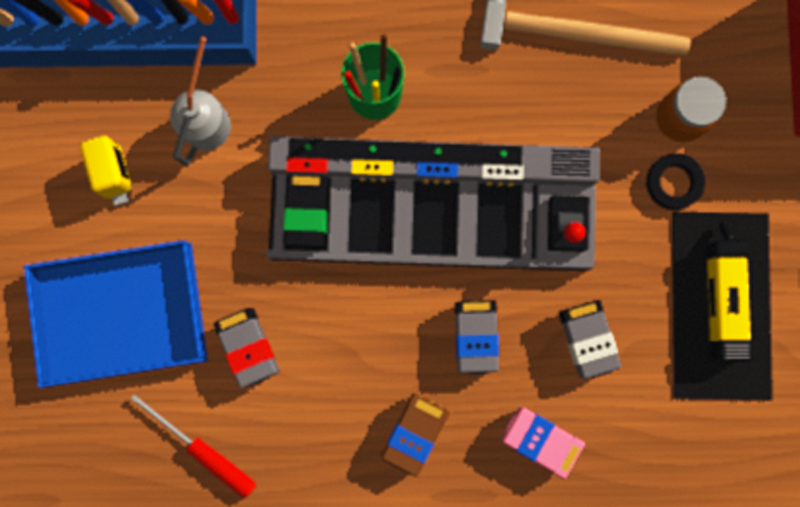

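View pics/scene0.png

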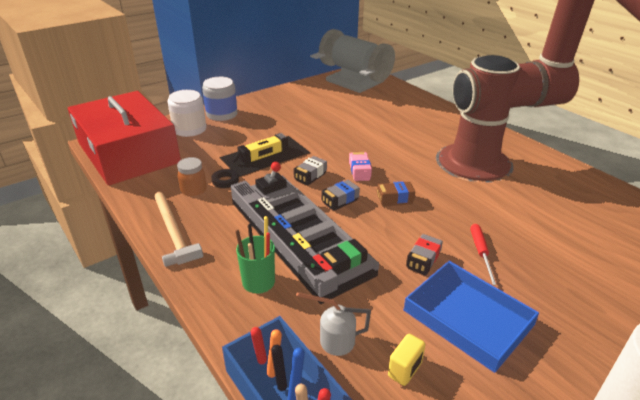

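The charger sits at the centre of the top crop. A green pack is in bay 1 (305,220) and bays 2–4 are empty. Pack1 is red (245,347), pack3 blue (477,335) and pack4 white (590,338). Pack2 is absent. The brown and pink blocks are decoys. The blower (728,300) has its nozzle end pointing up in the image, and the switch ball is at (573,232).

```bash
cat >> h.py <<'E'
def rect(p):
    (c,s,a)=cv2.minAreaRect((p[:,:2]*1000).astype(np.float32)); a=np.radians(a)
    if s[0]<s[1]: s=s[::-1]; a+=np.pi/2
    return np.array(c)/1000,np.array(s).round(1),(a+np.pi/2)%np.pi-np.pi/2
def blob(W,c,r,z0,z1):
    m=(np.hypot(W[...,0]-c[0],W[...,1]-c[1])<r)&(W[...,2]>z0)&(W[...,2]<z1)
    m=cv2.morphologyEx(m.astype(np.uint8),cv2.MORPH_OPEN,np.ones((3,3)))
    n,l,st,_=cv2.connectedComponentsWithStats(m)
    if n<2: return None,None
    m=l==1+np.argmax(st[1:,4]); return W[m],m
E
python3 - <<'E'
from h import *
D={c:dict(np.load(c+"0.npz")) for c in("top","scene")}
for c,d in D.items():
    W=cloud(d); I=d["image"].astype(int)
    for n,p,z in [("p1",(.453,.224),(.04,.05)),("p3",(.462,-.072),(.04,.05)),("p4",(.455,-.218),(.04,.05)),("full1",(.626,.145),(.062,.072))]:
        P,m=blob(W,p,.08,*z); 
        if P is None: print(c,n,None); continue
        rgb=I[m]; br=(rgb[:,0]>140)&(rgb[:,0]-rgb[:,2]>60)&(rgb[:,1]>90)
        print(c,n,*rect(P),np.median(P[:,2]).round(4),len(P),"brass",P[br].mean(0).round(3),br.sum())
    P,m=blob(W,(.66,-.01),.3,.036,.08); m&=True; print(c,"chg",*rect(P),len(P))
    for z in((.0385,.0415),(.0605,.064)):
        P,_=blob(W,(.66,-.01),.3,*z); print(c,"chg",z,*rect(P),np.median(P[:,2]),len(P))
    P,_=blob(W,(.5,.405),.2,.03,.045); print(c,"tray",*rect(P),np.median(P[:,2]))
    P,m=blob(W,(.51,-.39),.13,.02,.06); print(c,"blow",*rect(P),np.percentile(P[:,2],[5,50,95]).round(4))
    P,m=blob(W,(.51,-.39),.13,.038,.06); print(c,"blowtop",*rect(P))
    P,m=blob(W,(.51,-.39),.2,.0025,.007);print(c,"mat",*rect(P))
    y=(I[...,0]>120)&(I[...,2]<90)&(I[...,1]<60)&(W[...,2]>.07)&(W[...,2]<.13)&(abs(W[...,0]-.6)<.1); P=W[y]; print(c,"ball",P.mean(0).round(4),P.max(0).round(4),len(P))
E
```

```text
top p1 [0.45274332 0.22619977] [91.3 53. ] 0.4176392857016935 0.0445 703 brass [0.488 0.241 0.045] 55
top p3 [ 0.46446964 -0.0725461 ] [90.8 51.4] 0.026443595889021898 0.0444 697 brass [ 0.503 -0.069  0.045] 53
top p4 [ 0.45808572 -0.21960706] [91.8 53.6] 0.2790448039512552 0.0442 657 brass [ 0.492 -0.213  0.045] 51
top full1 [0.62577203 0.14654953] [91.8 52.4] -0.031641815859558164 0.0661 713 brass [0.664 0.146 0.067] 56
top chg [ 0.63746783 -0.01668906] [427.8 156.9] 1.524955734425526 7085
top chg (0.0385, 0.0415) [0.57305096 0.15399037] [7.7 5.2] 1.5530657992054762 0.039558594925845236 12
top chg (0.0605, 0.064) [ 0.70134674 -0.1640125 ] [5.8 5.3] -0.07194782685152568 0.062421742165925664 9
top tray [0.53753131 0.50881668] [34.1  7. ] 0.12096089322469661 0.03689102794508492
top blow [ 0.5194295  -0.40277014] [182.   47.5] -0.006666824314850217 [0.0284 0.0458 0.0513]
top blowtop [ 0.50920905 -0.40277875] [161.5  47.4] -0.006289321230330991
top mat [ 0.49827808 -0.44621103] [23.2 10.7] 0.8153807633188599
top ball [ 0.5928 -0.1864  0.1062] [0.687  0.1267 0.1158] 70
scene p1 [0.45617023 0.22677188] [93.4 52.4] 0.39999810716684525 0.0424 525 brass [0.471 0.23  0.043] 97
scene p3 [ 0.46973184 -0.07255396] [95.2 53.4] 0.07475234353883975 0.0424 297 brass [ 0.503 -0.075  0.043] 34
scene p4 [ 0.46292813 -0.21451758] [94.  50.5] 0.43655009299672365 0.0422 207 brass [ 0.494 -0.204  0.043] 20
scene full1 [0.63016309 0.14724361] [91.8 56.3] -0.028584240612038236 0.0645 593 brass [0.665 0.143 0.065] 64
scene chg [ 0.64139703 -0.01632112] [432.3 157.7] 1.5255878357102564 5084Traceback (most recent call last):
  File "<stdin>", line 12, in <module>
  File "h.py", line 11, in rect
    (c,s,a)=cv2.minAreaRect((p[:,:2]*1000).astype(np.float32)); a=np.radians(a)
                             ~^^^^^^
TypeError: 'NoneType' object is not subscriptable
```

```bash
cat >> h.py <<'E'
def Rt(th,pitch=0):
    c,s=np.cos(th),np.sin(th); return np.array([[-c,-s,0],[-s,c,0],[0,0,-1.]])@R.from_euler("y",pitch).as_matrix()
def plan(wps,step=.95,start=None):
    """wps: (x,y,z,yaw,grip_mm,maxstep_m or None); prints rows in jog units, rounded, errors carried along"""
    o=ctrl.get_obs(); p,M=(o["tool_pos"],R.from_rotvec(o["tool_rot"]).as_matrix()) if start is None else start
    p=np.array(p); out=[]
    for x,y,z,th,g,ms in wps:
        q=np.array([x,y,z]); T=Rt(th); w=R.from_matrix(M.T@T).as_rotvec()
        n=max(1,int(np.ceil(max(np.linalg.norm(q-p)/(ms or .057),np.abs(w).max()/.095))))
        for k in range(n):
            d=(M.T@(q-p)/(n-k)/.06).round(2); w=(R.from_matrix(M.T@T).as_rotvec()/(n-k)/.1).round(2)
            p=p+M@(d*.06); M=M@R.from_rotvec(w*.1).as_matrix()
            out.append([*(d+0.),*(w+0.),g])
        
    print(len(out),"rows"); print(",\n".join(",".join("%g"%v for v in r) for r in out)); return p,M
E
python3 - <<'E'
from h import *
d=dict(np.load("top0.npz")); W=cloud(d)
C=np.array([.63747,-.01669]); a=-.0458; Q=np.array([[np.cos(a),np.sin(a)],[-np.sin(a),np.cos(a)]])
L=(W[...,:2]-C)@Q.T; z=W[...,2]
strip=(abs(L[...,0]+.02)<.03)
h=np.histogram
for s,n in((strip&(z>.036)&(z<.045),"wall"),(strip&(z<.028)&(z>.01),"floor")):
    y=np.sort(L[s][:,1]); g=np.flatnonzero(np.diff(y)>.008); 
    ends=np.r_[y[0],np.c_[y[g],y[g+1]].ravel(),y[-1]].reshape(-1,2); print(n,ends.round(4).tolist(),np.median(z[s]))
for b in range(3):
    m=(z<.03)&(abs(L[...,1]-(.1625-.084*(b+1)))<.02)&(abs(L[...,0])<.1); print(b+2,L[m][:,0].min(),L[m][:,0].max())
m=(z<.06)&(z>.036)&(abs(L[...,0])<.08)&(abs(L[...,1])<.16); 
I=d["image"].astype(int); m=(I[...,0]-I[...,1]>90)&(I[...,1]<60)&(z>.085)&(z<.13)&(abs(L[...,1]+.17)<.05)
print("ball",L[m].min(0),L[m].max(0),W[m].mean(0),z[m].max())
m=(I[...,2]-I[...,0]>60)&(abs(W[...,1]-.4)<.2)&(abs(W[...,0]-.5)<.15)&(z>.025);print("tray",*rect(W[m]))
m=(z>.0025)&(z<.0065)&(I.max(-1)<70)&(abs(W[...,1]+.39)<.12)&(abs(W[...,0]-.5)<.2);print("mat",*rect(W[m]),m.sum())
E
```

```text
wall [[-0.6877, -0.681], [-0.6704, -0.6266], [-0.4129, -0.3658], [-0.2142, -0.2051], [-0.1519, -0.1184], [-0.0588, -0.0349], [0.0251, 0.0489], [0.1087, 0.1369], [0.1926, 0.205], [0.4041, 0.4334]] 0.03986378811120539
floor [[-0.6875, -0.6875], [-0.6715, -0.627], [-0.4225, -0.4225], [-0.3928, -0.365], [-0.3392, -0.3166], [-0.1383, -0.1332], [-0.1195, -0.0609], [-0.0352, 0.0243], [0.0493, 0.1092], [0.1349, 0.1382], [0.2072, 0.2139], [0.4042, 0.4358]] 0.02183357061881308
2 -0.09986026121892745 0.09990971891310617
3 -0.09968262964495662 0.09997157055913522
4 -0.09933964906078231 0.09985611001765515
ball [-0.05005989 -0.18594559] [-0.02773891 -0.16402105] [ 0.58996994 -0.18956583  0.10705339] 0.11580115243027378
tray [0.49918787 0.39974014] [215.2 159.4] -1.424288028838692
mat [ 0.53481079 -0.38587512] [311.  161.6] -0.011500461693343844 1967
```

```bash
cat >> h.py <<'E'
C=np.array([.63747,-.01669]); CA=-.0458
EX=np.array([np.cos(CA),np.sin(CA)]); EY=np.array([-np.sin(CA),np.cos(CA)])
def L2W(x,y): return C+EX*x+EY*y
BAY={b:L2W(-.018,.163-.084*(b-1)) for b in(1,2,3,4)}
E
python3 - <<'E'
from h import *
print(BAY)
plan([(.50,.26,.20,-.04,68,None),(.626,.1465,.15,-.04,66,None),(.626,.1465,.045,-.04,66,.04),(.626,.1465,.045,-.04,66,None)])
E
```

```text
{1: array([0.62695167, 0.14696318]), 2: array([0.62310581, 0.06305127]), 3: array([ 0.61925996, -0.02086065]), 4: array([ 0.6154141 , -0.10477256])}
17 rows
-0.78,-0.46,0.06,0,0,-0.23,68,
-0.77,-0.48,0.06,0,0,-0.23,68,
-0.75,-0.5,0.06,0,0,-0.24,68,
-0.74,-0.51,0.06,0,0,-0.23,68,
-0.73,-0.53,0.06,0,0,-0.24,68,
-0.72,-0.55,0.06,0,0,-0.23,68,
-0.71,-0.57,0.05,0,0,-0.24,68,
-0.69,-0.58,0.06,0,0,-0.23,68,
-0.68,-0.6,0.05,0,0,-0.24,68,
-0.54,-0.45,0.21,0,0,0,66,
-0.54,-0.45,0.21,0,0,0,66,
-0.55,-0.45,0.21,0,0,0,66,
-0.54,-0.45,0.21,0,0,0,66,
0,0,0.58,0,0,0,66,
0,0,0.58,0,0,0,66,
0,0,0.59,0,0,0,66,
0,0,0,0,0,0,66
```

Request:
{"method": "jog_arm", "body": {"commands": [-0.78,-0.46,0.06,0,0,-0.23,68,-0.77,-0.48,0.06,0,0,-0.23,68,-0.75,-0.5,0.06,0,0,-0.24,68,-0.74,-0.51,0.06,0,0,-0.23,68,-0.73,-0.53,0.06,0,0,-0.24,68,-0.72,-0.55,0.06,0,0,-0.23,68,-0.71,-0.57,0.05,0,0,-0.24,68,-0.69,-0.58,0.06,0,0,-0.23,68,-0.68,-0.6,0.05,0,0,-0.24,68,-0.54,-0.45,0.21,0,0,0,66,-0.54,-0.45,0.21,0,0,0,66,-0.55,-0.45,0.21,0,0,0,66,-0.54,-0.45,0.21,0,0,0,66,0,0,0,0,0,0,66], "newtons": 60}}

```text
t: 3.05
tool_pos: [0.6266, 0.1445, 0.1481]
tool_rot: [-0.068, -3.139, 0.001]
contact_force: [0.1, -0.2, -0.3]
opening: 0.0659
grip_force: 0.0
```

```bash
python3 - <<'E'
from h import *
d=eyes.get_image("wrist"); save(d,"w1.png"); W=cloud(d)
P,m=blob(W,(.626,.1465),.08,.06,.072)
if P is not None: print(rect(P),np.median(P[:,2]))
o=ctrl.get_obs(); print(o["t"],o["tool_pos"],o["opening"])
plan([(.626,.1465,.045,-.04,66,.045),(.626,.1465,.045,-.04,66,None)])
E
```

```text
(array([0.62562524, 0.14816211]), array([92.3, 53.5]), np.float64(-0.034183669961985075)) 0.06617021782246024
3.1 [0.62597825 0.1457806  0.14882658] 0.06597132319813513
4 rows
0,0,0.58,0,-0.01,-0.01,66,
0,0.01,0.58,0,0,0,66,
0,0,0.57,0,-0.01,-0.01,66,
0,0,0,0,0,0,66
```

View pics/w1.png

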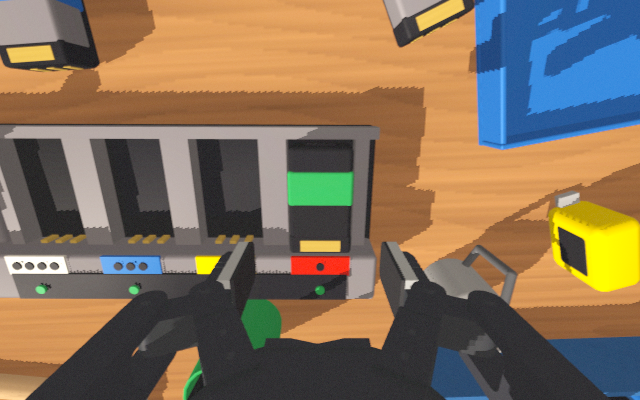

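The wrist view shows the green pack at (320,195) between the fingers, within 2 mm of the top camera's fit. Next I'll go down and grip.

Request:
{"method": "jog_arm", "body": {"commands": [0,0.02,0.58,0,0,0,66,0,0.01,0.58,0,0,0,66,0,0,0.57,0,0,0,66,0,0,0,0,0,0,66,0,0,0,0,0,0,40,0,0,0,0,0,0,40,0,0,0,0,0,0,40,0,0,0,0,0,0,40,0,0,0,0,0,0,40], "newtons": 60}}

```text
t: 4.22
tool_pos: [0.627, 0.1489, 0.0479]
tool_rot: [0.062, 3.139, 0.001]
contact_force: [-2.3, 2.2, 6.5]
opening: 0.051
grip_force: 67.9
```

```bash
python3 - <<'E'
from h import *
plan([(.626,.1465,.15,-.04,40,.04),(.499,.400,.13,.14,40,None),(.499,.400,.031,.14,40,.04),(.499,.400,.031,.14,40,None)])
E
```

```text
12 rows
0,-0.01,-0.57,0,0.01,0,40,
0.01,-0.01,-0.57,0,0.01,0,40,
0,-0.02,-0.56,0.01,0,0,40,
0.46,0.83,0.07,0,0,-0.36,40,
0.43,0.84,0.07,0,0,-0.36,40,
0.39,0.86,0.06,0,0,-0.36,40,
0.37,0.87,0.07,0,0,-0.36,40,
0.33,0.89,0.06,0,0,-0.36,40,
0,0,0.55,0,0,0,40,
0,0,0.55,0,0,0,40,
0,0,0.55,0,0,0,40,
0,0,0,0,0,0,40
```

Request:
{"method": "jog_arm", "body": {"commands": [0,-0.01,-0.57,0,0,0,40,0.01,-0.01,-0.57,0,0,0,40,0,-0.02,-0.56,0,0,0,40,0.46,0.83,0.07,0,0,-0.36,40,0.43,0.84,0.07,0,0,-0.36,40,0.39,0.86,0.06,0,0,-0.36,40,0.37,0.87,0.07,0,0,-0.36,40,0.33,0.89,0.06,0,0,-0.36,40,0,0,0.55,0,0,0,40,0,0,0.55,0,0,0,40,0,0,0.55,0,0,0,40,0,0,0,0,0,0,40,0,0,0,0,0,0,40], "newtons": 60}}

```text
t: 5.85
tool_pos: [0.4975, 0.3993, 0.0281]
tool_rot: [0.22, -3.133, 0.001]
contact_force: [0.3, 0.4, -3.9]
opening: 0.0505
grip_force: 74.9
```

Request:
{"method": "jog_arm", "body": {"commands": [0,0,0,0,0,0,64,0,0,0,0,0,0,64,0,0,0,0,0,0,64,0,0,-0.6,0,0,0,64,0,0,-0.9,0,0,0,64,0,0,-0.9,0,0,0,64,0,0,0,0,0,0,64]}}

```text
t: 6.72
tool_pos: [0.5013, 0.4019, 0.1808]
tool_rot: [-0.219, 3.123, 0.009]
contact_force: [0.4, 0.2, -0.1]
opening: 0.0643
grip_force: 0.0
```

```bash
cat >> h.py <<'E'
def look(names,cam="top",save_as=None):
    """pose of packs/blower tops from one picture"""
    near=dict(p1=(.453,.226,.04,.05),p3=(.464,-.0725,.04,.05),p4=(.458,-.2196,.04,.05),blow=(.517,-.40,.02,.06),full1=(.499,.4,.044,.054))
    d=eyes.get_image(cam); W=cloud(d)
    if save_as: save(d,save_as)
    for n in names:
        x,y,a,b=near[n]; P,m=blob(W,(x,y),.13 if n=="blow" else .09,a,b)
        if P is None: print(n,None); continue
        c,s,t=rect(P); print(n,c.round(4),s,round(float(t),3),np.median(P[:,2]).round(4))
    return d,W
E
python3 - <<'E'
from h import *
d,W=look(["full1","p1","p3","p4","blow"]); I=d["image"].astype(int)
y=(I[...,0]>150)&(I[...,1]>120)&(I[...,2]<90)&(abs(W[...,0]-.52)<.1)&(abs(W[...,1]+.4)<.06)
print("yellow",*rect(W[y]))
P,m=blob(W,(.517,-.4),.13,.02,.06); t=0
for x0 in np.arange(.42,.63,.01):
    q=P[abs(P[:,0]-x0)<.005]
    if len(q): print(x0.round(3),q[:,1].min().round(4),q[:,1].max().round(4),q[:,2].max().round(4),np.median(q[:,2]).round(4))
E
```

```text
full1 [0.4971 0.3986] [92.2 53.7] 0.163 0.0497
p1 [0.4521 0.226 ] [92.5 52.6] 0.409 0.0443
p3 [ 0.4641 -0.0725] [91.  51.5] 0.031 0.0443
p4 [ 0.4585 -0.2192] [91.5 53.4] 0.285 0.0443
blow [ 0.5178 -0.4021] [178.9  46.4] -0.008 0.0458
yellow [ 0.50862054 -0.41018381] [105.8  57.3] -0.012401142774008278
0.43 -0.4224 -0.3801 0.0544 0.0487
0.44 -0.4247 -0.3792 0.0574 0.0485
0.45 -0.4226 -0.3784 0.055 0.0486
0.46 -0.4221 -0.3805 0.051 0.0453
0.47 -0.4228 -0.3805 0.0508 0.0454
0.48 -0.4222 -0.3805 0.0531 0.0455
0.49 -0.4244 -0.3804 0.0514 0.0452
0.5 -0.4222 -0.3813 0.0511 0.0462
0.51 -0.4229 -0.3807 0.0538 0.0452
0.52 -0.4225 -0.3803 0.0521 0.0456
0.53 -0.4225 -0.3798 0.0503 0.0451
0.54 -0.4235 -0.3815 0.0508 0.0448
0.55 -0.4246 -0.3812 0.0504 0.0445
0.56 -0.4216 -0.3809 0.0499 0.0457
0.57 -0.4258 -0.3801 0.0535 0.0487
0.58 -0.4236 -0.3796 0.0555 0.0478
0.59 -0.4093 -0.3973 0.0411 0.0388
0.6 -0.4085 -0.397 0.0377 0.0311
0.61 -0.407 -0.4004 0.0268 0.0253
```

```bash
python3 - <<'E'
from h import *
plan([(.508,-.402,.15,-.007,64,.0595),(.508,-.402,.017,-.007,62,.05),(.508,-.402,.017,-.007,62,None)])
E
```

```text
18 rows
0.12,-0.95,0.03,0,0,0.11,64,
0.11,-0.95,0.03,0,0,0.1,64,
0.1,-0.95,0.03,0,0.01,0.11,64,
0.09,-0.95,0.03,0,0,0.1,64,
0.09,-0.95,0.03,0,0.01,0.11,64,
0.07,-0.95,0.03,0,0,0.1,64,
0.07,-0.95,0.03,0,0.01,0.11,64,
0.05,-0.96,0.03,0,0,0.1,64,
0.05,-0.96,0.03,0.01,0.01,0.11,64,
0.03,-0.96,0.03,0,0,0.1,64,
0.03,-0.95,0.03,0.01,0.01,0.11,64,
0.01,-0.96,0.03,0,0,0.1,64,
0.01,-0.95,0.03,0.01,0.01,0.11,64,
-0.01,-0.96,0.02,0,0,0.1,64,
0,0,0.74,0,0,0,62,
0,0,0.74,0,0,0,62,
0,0,0.74,0,0,0,62,
0,0,0,0,0,0,62
```

Request:
{"method": "jog_arm", "body": {"commands": [0.12,-0.95,0.03,0,0,0.11,64,0.11,-0.95,0.03,0,0,0.1,64,0.1,-0.95,0.03,0,0.01,0.11,64,0.09,-0.95,0.03,0,0,0.1,64,0.09,-0.95,0.03,0,0.01,0.11,64,0.07,-0.95,0.03,0,0,0.1,64,0.07,-0.95,0.03,0,0.01,0.11,64,0.05,-0.96,0.03,0,0,0.1,64,0.05,-0.96,0.03,0.01,0.01,0.11,64,0.03,-0.96,0.03,0,0,0.1,64,0.03,-0.95,0.03,0.01,0.01,0.11,64,0.01,-0.96,0.03,0,0,0.1,64,0.01,-0.95,0.03,0.01,0.01,0.11,64,-0.01,-0.96,0.02,0,0,0.1,64,0,0,0,0,0,0,64,0,0,0.74,0,0,0,62]}}

```text
t: 8.78
tool_pos: [0.5078, -0.4053, 0.1073]
tool_rot: [-0.012, -3.141, 0.012]
contact_force: [0.2, -0.3, 0.0]
opening: 0.062
grip_force: 0.0
```

```bash
python3 - <<'E'
from h import *
print(ctrl.get_obs()["tool_pos"])
plan([(.508,-.402,.017,-.007,62,.05),(.508,-.402,.017,-.007,62,None)])
E
```

```text
[ 0.50777757 -0.4053412   0.10733583]
3 rows
0,0.03,0.75,-0.04,0,0,62,
0,0.03,0.76,-0.04,-0.01,-0.01,62,
0,0,0,0,0,0,62
```

Request:
{"method": "jog_arm", "body": {"commands": [0,0.03,0.75,-0.04,0,0,62,0,0.03,0.76,-0.04,0,0,62,0,0,0,0,0,0,62,0,0,0,0,0,0,30,0,0,0,0,0,0,30,0,0,0,0,0,0,30,0,0,0,0,0,0,30,0,0,0,0,0,0,30], "newtons": 70}}

```text
t: 9.78
tool_pos: [0.5065, -0.4006, 0.0162]
tool_rot: [-0.011, -3.138, -0.005]
contact_force: [-0.8, 2.6, 6.3]
opening: 0.0413
grip_force: 73.0
```

```bash
python3 - <<'E'
from h import *
o=ctrl.get_obs(); print(o["tool_pos"],o["tool_rot"])
z=o["tool_pos"][2]-.004+.054
g=(L2W(0,0)*0)
off=o["tool_pos"][0]-.5165
for b in (1,2,3,4):
    t=BAY[b]+EX*(.018-.094+off); print(b,t,z)
t=BAY[1]+EX*(.018-.094+off)
s=plan([(.508,-.402,.15,-.007,30,.045),(t[0]-.02,t[1],.15,CA,30,.056),(t[0],t[1],z,CA,30,.045),(t[0],t[1],z,CA,30,None)])
E
```

```text
[ 0.50649833 -0.40064349  0.01616199] [-0.01061183 -3.13759236 -0.00491884]
1 [0.54104018 0.15090068] 0.06616199105676202
2 [0.53719432 0.06698877] 0.06616199105676202
3 [ 0.53334847 -0.01692315] 0.06616199105676202
4 [ 0.52950261 -0.10083506] 0.06616199105676202
16 rows
-0.01,-0.01,-0.74,0.01,-0.01,0,30,
0,0,-0.75,0.01,-0.01,0,30,
-0.01,-0.01,-0.74,0.01,-0.02,0,30,
-0.02,0.92,0,0,0,0.04,30,
-0.01,0.92,0,0,0,0.04,30,
-0.01,0.92,0,0,0,0.04,30,
0,0.92,0,0,0,0.04,30,
0,0.92,0,0,0,0.04,30,
0,0.92,0,0,0,0.04,30,
0.01,0.92,0,0,0,0.04,30,
0.01,0.93,0,0,0,0.04,30,
0.01,0.92,0,0,0,0.04,30,
0.02,0.93,0,0,0,0.03,30,
-0.17,0.01,0.7,0,0,0,30,
-0.16,0,0.7,0,0,0,30,
0,0,0,0,0,0,30
```

Request:
{"method": "jog_arm", "body": {"commands": [-0.01,-0.01,-0.74,0,0,0,30,0,0,-0.75,0,0,0,30,-0.01,-0.01,-0.74,0,0,0,30,-0.02,0.92,0,0,0,0.04,30,-0.01,0.92,0,0,0,0.04,30,-0.01,0.92,0,0,0,0.04,30,0,0.92,0,0,0,0.04,30,0,0.92,0,0,0,0.04,30,0,0.92,0,0,0,0.04,30,0.01,0.92,0,0,0,0.04,30,0.01,0.93,0,0,0,0.04,30,0.01,0.92,0,0,0,0.04,30,0.02,0.93,0,0,0,0.03,30,0,0,0,0,0,0,30]}}

```text
t: 11.52
tool_pos: [0.5197, 0.1544, 0.1497]
tool_rot: [-0.063, -3.134, -0.008]
contact_force: [-0.3, -0.8, -3.4]
opening: 0.041
grip_force: 72.8
```

```bash
python3 - <<'E'
from h import *
o=ctrl.get_obs(); print(o["tool_pos"],o["tool_rot"],o["opening"])
t=[.5410,.1509]
plan([(t[0],t[1],.0662,CA,30,.045),(t[0],t[1],.0662,CA,30,None)])
for c in("wrist","scene"):
  d=eyes.get_image(c); save(d,"b_"+c+".png")
  W=cloud(d)
  P,m=blob(W,(.54,.15),.12,.125,.20)
  if P is not None: print(c,P[:,0].max(),P.min(0))
E
python3 -c "
import cv2,numpy as np
a=cv2.imread('pics/b_wrist.png');b=cv2.imread('pics/b_scene.png')[130:330,240:560]
cv2.imwrite('pics/b.png',np.hstack([cv2.resize(a,(400,250)),cv2.resize(b,(400,250))]))"
```

```text
[0.51965851 0.15443118 0.14965925] [-0.06332994 -3.13375152 -0.00776885] 0.04099803071597237
3 rows
-0.18,-0.03,0.69,0.02,-0.04,0.03,30,
-0.19,-0.02,0.7,0.03,-0.03,0.02,30,
0,0,0,0,0,0,30
wrist 0.5552706758635598 [0.44264827 0.12138892 0.15361487]
scene 0.6294393880298481 [0.44679105 0.11711632 0.13673352]
```

View pics/b.png

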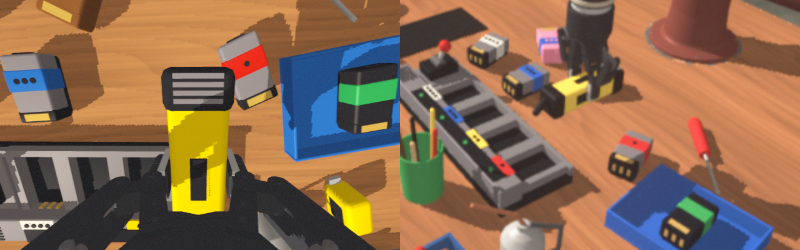

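Left, in the wrist view, the blower is held straight (rear end at 197,88). Right, in the scene view, it looks level with the nozzle towards the charger (550,105). Next I'll lower it to bay 1.

Request:
{"method": "jog_arm", "body": {"commands": [-0.18,-0.03,0.69,0.02,-0.03,0.02,30,-0.19,-0.02,0.7,0.03,-0.03,0.02,30,0,0,0,0,0,0,30,0,0,0,0,0,0,30,0,0,0,0,0,0,30,0,0,0,0,0,0,30]}}

```text
t: 12.38
tool_pos: [0.5434, 0.1476, 0.0689]
tool_rot: [0.078, 3.137, -0.0]
contact_force: [-0.0, 0.6, -3.9]
opening: 0.0411
grip_force: 72.9
```

```bash
python3 - <<'E'
from h import *
o=ctrl.get_obs(); print(o["t"],o["tool_pos"],o["tool_rot"],o["opening"])
for c in("scene","top"):
  d=eyes.get_image(c); save(d,"c_"+c+".png"); W=cloud(d); I=d["image"].astype(int)
  l=(W[...,:2]-BAY[1])@np.c_[EX,EY]; z=W[...,2]
  m=(abs(l[...,1])<.03)&(l[...,0]>-.18)&(l[...,0]<.05)&(z>.048)&(z<.115)
  for x0 in np.arange(-.17,.045,.01):
    k=m&(abs(l[...,0]-x0)<.005)
    if k.sum()>3: print(c,x0.round(3),k.sum(),"y",l[k][:,1].min().round(3),l[k][:,1].max().round(3),"z",np.percentile(z[k],[5,50,95]).round(3))
E
```

```text
12.375 [0.54340622 0.14762746 0.06890085] [ 7.82112519e-02  3.13747843e+00 -2.10483151e-04] 0.04105302461483255
scene -0.15 56 y -0.018 0.022 z [0.06  0.089 0.102]
scene -0.14 52 y 0.01 0.021 z [0.063 0.082 0.1  ]
scene -0.13 48 y 0.014 0.021 z [0.059 0.078 0.097]
scene -0.12 24 y 0.015 0.02 z [0.06 0.07 0.08]
scene -0.11 30 y -0.005 0.02 z [0.062 0.074 0.097]
scene -0.1 11 y -0.018 0.019 z [0.061 0.078 0.099]
scene -0.09 44 y -0.027 0.03 z [0.08  0.097 0.112]
scene -0.08 100 y -0.028 0.03 z [0.078 0.097 0.113]
scene -0.07 158 y -0.03 0.03 z [0.069 0.097 0.112]
scene -0.06 95 y -0.021 0.02 z [0.065 0.095 0.098]
scene -0.05 97 y -0.023 0.02 z [0.066 0.096 0.098]
scene -0.04 95 y -0.023 0.019 z [0.065 0.095 0.099]
scene -0.03 93 y -0.023 0.019 z [0.065 0.095 0.098]
scene -0.02 86 y -0.024 0.021 z [0.064 0.099 0.102]
scene -0.01 118 y -0.025 0.021 z [0.066 0.098 0.103]
scene 0.0 167 y -0.026 0.02 z [0.063 0.086 0.101]
scene 0.01 35 y -0.008 0.004 z [0.075 0.085 0.091]
scene 0.02 33 y -0.008 0.003 z [0.069 0.076 0.083]
scene 0.03 6 y -0.004 0.002 z [0.068 0.071 0.075]
top -0.16 51 y -0.025 0.018 z [0.094 0.1   0.105]
top -0.15 76 y -0.025 0.019 z [0.098 0.102 0.105]
top -0.14 76 y -0.024 0.019 z [0.098 0.101 0.105]
top -0.13 70 y -0.021 0.019 z [0.093 0.098 0.102]
top -0.12 59 y -0.021 0.016 z [0.095 0.098 0.1  ]
top -0.11 9 y -0.018 -0.011 z [0.097 0.099 0.1  ]
top 0.0 9 y -0.007 0.003 z [0.089 0.093 0.095]
top 0.01 16 y -0.009 0.002 z [0.077 0.083 0.09 ]
top 0.02 10 y -0.008 0.0 z [0.071 0.076 0.08 ]
```

Request:
{"method": "jog_arm", "body": {"commands": [0.03,0.05,0.04,0,0,0,30,0,0,0,0,0,0,30,0,0,0,0,0,0,30,0,0,0,0,0,0,30,0,0,0,0,0,0,30,0,0,0,0,0,0,30,0,0,0,0,0,0,30,0,0,0,0,0,0,30,0,0,0,0,0,0,30,0,0,0,0,0,0,30,0,0,0,0,0,0,30,0,0,0,0,0,0,30]}}

```text
t: 13.98
tool_pos: [0.5407, 0.1506, 0.0645]
tool_rot: [-0.078, -3.141, 0.001]
contact_force: [0.6, 0.3, -3.9]
opening: 0.0406
grip_force: 77.1
```

```bash
python3 - <<'E'
from h import *
o=ctrl.get_obs(); print(o["tool_pos"],o["opening"])
t=[.5372,.0670]
plan([(t[0],t[1],.0662,CA,30,.045),(t[0],t[1],.0662,CA,30,None)])
E
```

```text
[0.54069408 0.15063535 0.0645145 ] 0.04060171328943817
3 rows
-0.01,-0.7,-0.01,0,0,-0.02,30,
0,-0.7,-0.02,-0.01,0,-0.02,30,
0,0,0,0,0,0,30
```

Request:
{"method": "jog_arm", "body": {"commands": [0,-0.47,-0.01,0,0,-0.02,30,0,-0.47,-0.01,0,0,-0.02,30,0,-0.46,0,0,0,0,30,0,0,0,0,0,0,30,0,0,0,0,0,0,30,0,0,0,0,0,0,30,0,0,0,0,0,0,30,0,0,0,0,0,0,30,0,0,0,0,0,0,30,0,0,0,0,0,0,30,0,0,0,0,0,0,30,0,0,0,0,0,0,30,0,0,0,0,0,0,30,0,0,0,0,0,0,30,0,0,0,0,0,0,30]}}

```text
t: 15.85
tool_pos: [0.5367, 0.0667, 0.0658]
tool_rot: [-0.072, -3.141, 0.001]
contact_force: [-0.4, 0.3, -3.0]
opening: 0.0411
grip_force: 77.4
```

```bash
python3 - <<'E'
from h import *
o=ctrl.get_obs(); print(o["tool_pos"],o["opening"])
t=[.53335,-.0169]
plan([(t[0],t[1],.0662,CA,30,.03),(t[0],t[1],.0662,CA,30,None)])
d=eyes.get_image("scene"); save(d,"d.png"); W=cloud(d)
l=(W[...,:2]-BAY[2])@np.c_[EX,EY]; z=W[...,2]
m=(abs(l[...,1])<.03)&(l[...,0]>-.18)&(l[...,0]<.05)&(z>.048)&(z<.115)
for x0 in (-.05,-.03,-.01,0,.01,.02,.03):
    k=m&(abs(l[...,0]-x0)<.005)
    if k.sum()>3: print(x0,k.sum(),"y",l[k][:,1].min().round(3),l[k][:,1].max().round(3),"z",np.percentile(z[k],[5,50,95]).round(3))
E
```

```text
[0.53668789 0.06673295 0.06579817] 0.04108996042858199
4 rows
0,-0.46,0,0,0,0,30,
0,-0.47,0,0,0,0,30,
-0.01,-0.46,-0.01,-0.01,0,0,30,
0,0,0,0,0,0,30
-0.05 91 y -0.021 0.024 z [0.063 0.09  0.095]
-0.03 74 y -0.02 0.022 z [0.061 0.091 0.096]
-0.01 166 y -0.022 0.025 z [0.057 0.088 0.099]
0 72 y -0.017 0.021 z [0.061 0.084 0.094]
0.01 30 y -0.008 0.008 z [0.073 0.08  0.087]
0.02 26 y -0.004 0.008 z [0.064 0.07  0.075]
```

Request:
{"method": "jog_arm", "body": {"commands": [0,-0.46,-0.1,0,0,0,30,0,-0.47,0,0,0,0,30,0,-0.46,0.1,0,0,0,30,0,0,0,0,0,0,30,0,0,0,0,0,0,30,0,0,0,0,0,0,30,0,0,0,0,0,0,30,0,0,0,0,0,0,30,0,0,0,0,0,0,30,0,0,0,0,0,0,30,0,0,0,0,0,0,30,0,0,0,0,0,0,30,0,0,0,0,0,0,30,0,0,0,0,0,0,30,0,0,0,0,0,0,30]}}

```text
t: 17.77
tool_pos: [0.5329, -0.0166, 0.0658]
tool_rot: [-0.072, -3.141, 0.001]
contact_force: [-0.4, 0.2, -3.8]
opening: 0.0408
grip_force: 77.3
```

```bash
python3 - <<'E'
from h import *
o=ctrl.get_obs(); print(o["tool_pos"],o["opening"])
t=[.5295,-.1008]
plan([(t[0],t[1],.0662,CA,30,.03),(t[0],t[1],.0662,CA,30,None)])
d=eyes.get_image("scene"); save(d,"d.png"); W=cloud(d)
l=(W[...,:2]-BAY[3])@np.c_[EX,EY]; z=W[...,2]
m=(abs(l[...,1])<.03)&(l[...,0]>-.18)&(l[...,0]<.05)&(z>.048)&(z<.115)
for x0 in (-.05,-.03,-.01,0,.01,.02,.03):
    k=m&(abs(l[...,0]-x0)<.005)
    if k.sum()>3: print(x0,k.sum(),"y",l[k][:,1].min().round(3),l[k][:,1].max().round(3),"z",np.percentile(z[k],[5,50,95]).round(3))
E
```

```text
[ 0.53285644 -0.0166295   0.06582982] 0.04081083747267417
4 rows
0,-0.47,0,0,0,0,30,
0,-0.47,0,0,0,0,30,
-0.01,-0.46,-0.01,-0.01,0,0,30,
0,0,0,0,0,0,30
-0.05 82 y -0.018 0.025 z [0.063 0.09  0.095]
-0.03 68 y -0.022 0.024 z [0.061 0.088 0.096]
-0.01 152 y -0.021 0.025 z [0.058 0.086 0.099]
0 59 y -0.017 0.024 z [0.061 0.083 0.095]
0.01 27 y -0.005 0.008 z [0.073 0.079 0.086]
0.02 26 y -0.002 0.008 z [0.064 0.07  0.075]
```

Request:
{"method": "jog_arm", "body": {"commands": [0,-0.47,-0.1,0,0,0,30,0,-0.47,0,0,0,0,30,0,-0.46,0.1,0,0,0,30,0,0,0,0,0,0,30,0,0,0,0,0,0,30,0,0,0,0,0,0,30,0,0,0,0,0,0,30,0,0,0,0,0,0,30,0,0,0,0,0,0,30,0,0,0,0,0,0,30,0,0,0,0,0,0,30,0,0,0,0,0,0,30,0,0,0,0,0,0,30,0,0,0,0,0,0,30,0,0,0,0,0,0,30]}}

```text
t: 19.7
tool_pos: [0.529, -0.1005, 0.0659]
tool_rot: [-0.072, -3.141, 0.001]
contact_force: [-0.4, 0.5, -3.5]
opening: 0.0409
grip_force: 77.3
```

```bash
python3 - <<'E'
from h import *
o=ctrl.get_obs(); print(o["tool_pos"],o["opening"])
plan([(.515,-.11,.15,CA,30,.045),(.5065,-.4015,.13,-.007,30,.056),(.5065,-.4015,.05,-.007,30,.04),(.5065,-.4015,.019,-.007,30,.02),(.5065,-.4015,.019,-.007,30,None)])
d=eyes.get_image("scene"); W=cloud(d)
l=(W[...,:2]-BAY[4])@np.c_[EX,EY]; z=W[...,2]
m=(abs(l[...,1])<.03)&(l[...,0]>-.18)&(l[...,0]<.05)&(z>.048)&(z<.115)
for x0 in (-.05,-.03,-.01,0,.01,.02,.03):
    k=m&(abs(l[...,0]-x0)<.005)
    if k.sum()>3: print(x0,k.sum(),"y",l[k][:,1].min().round(3),l[k][:,1].max().round(3),"z",np.percentile(z[k],[5,50,95]).round(3))
E
```

```text
[ 0.52902519 -0.1005118   0.06591376] 0.040902569416140726
14 rows
0.11,-0.08,-0.7,0,0,0,30,
0.12,-0.09,-0.7,-0.01,0,0,30,
-0.01,-0.81,0.06,0,0,-0.06,30,
-0.01,-0.81,0.05,0,0,-0.07,30,
0,-0.81,0.06,0,0,-0.06,30,
0,-0.81,0.05,0,0,-0.07,30,
0,-0.81,0.06,0,0,-0.06,30,
0.01,-0.81,0.05,0,0,-0.07,30,
0,0,0.44,0,0,0,30,
0,0,0.45,0,0,0,30,
0,0,0.44,0,0,0,30,
0,0,0.26,0,0,0,30,
0,0,0.26,0,0,0,30,
0,0,0,0,0,0,30
-0.05 73 y -0.02 0.025 z [0.062 0.09  0.095]
-0.03 69 y -0.022 0.025 z [0.061 0.088 0.096]
-0.01 129 y -0.021 0.026 z [0.058 0.086 0.099]
0 60 y -0.013 0.021 z [0.061 0.085 0.095]
0.01 24 y -0.002 0.008 z [0.071 0.079 0.085]
0.02 22 y -0.004 0.009 z [0.063 0.071 0.076]
```

Request:
{"method": "jog_arm", "body": {"commands": [0.11,-0.08,-0.7,0,0,0,30,0.12,-0.09,-0.7,0,0,0,30,-0.01,-0.81,0,0,0,-0.06,30,-0.01,-0.81,0,0,0,-0.07,30,0,-0.81,0,0,0,-0.06,30,0,-0.81,0.05,0,0,-0.07,30,0,-0.81,0.06,0,0,-0.06,30,0.01,-0.81,0.05,0,0,-0.07,30,0,0,0.55,0,0,0,30,0,0,0.5,0,0,0,30,0,0,0.44,0,0,0,30,0,0,0.26,0,0,0,30,0,0,0.26,0,0,0,30,0,0,0,0,0,0,30,0,0,0,0,0,0,30]}}

```text
t: 21.62
tool_pos: [0.5073, -0.4022, 0.021]
tool_rot: [0.011, 3.14, -0.003]
contact_force: [-0.0, -1.1, -3.8]
opening: 0.0412
grip_force: 77.3
```

```bash
python3 - <<'E'
from h import *
plan([(.507,-.402,.0170,-.007,30,.02),(.507,-.402,.0170,-.007,62,None),(.507,-.402,.0170,-.007,62,None),(.507,-.402,.0170,-.007,62,None),(.507,-.402,.17,-.007,62,.055),(.452,.215,.17,.409,66,.0595)])
E
```

```text
18 rows
0.01,0,0.07,-0.02,0.01,0,30,
0,0,0,0,0,0,62,
0,0,0,0,0,0,62,
0,0,0,0,0,0,62,
0,0,-0.85,0,0,0,62,
0,0,-0.85,0,0,0,62,
-0.01,0,-0.85,0,0,0,62,
0.09,0.93,0,0,0,-0.38,66,
0.05,0.94,0,0,0,-0.38,66,
0.02,0.94,0,0,0,-0.38,66,
-0.02,0.94,0,0,0,-0.38,66,
-0.05,0.94,0,0,0,-0.38,66,
-0.09,0.93,0,0,0,-0.38,66,
-0.12,0.93,0,0,0,-0.38,66,
-0.16,0.93,0,0,0,-0.37,66,
-0.19,0.92,0,0,0,-0.38,66,
-0.23,0.91,0,0,0,-0.37,66,
-0.26,0.9,0,0,0,-0.38,66
```

Request:
{"method": "jog_arm", "body": {"commands": [0.01,0,0.07,-0.02,0.01,0,30,0,0,0,0,0,0,30,0,0,0,0,0,0,62,0,0,0,0,0,0,62,0,0,0,0,0,0,62,0,0,-0.85,0,0,0,62,0,0,-0.85,0,0,0,62,-0.01,0,-0.85,0,0,0,62,0.09,0.93,0,0,0,-0.38,66,0.05,0.94,0,0,0,-0.38,66,0.02,0.94,0,0,0,-0.38,66,-0.02,0.94,0,0,0,-0.38,66,-0.05,0.94,0,0,0,-0.38,66,-0.09,0.93,0,0,0,-0.38,66,-0.12,0.93,0,0,0,-0.38,66,-0.16,0.93,0,0,0,-0.37,66,-0.19,0.92,0,0,0,-0.38,66,-0.23,0.91,0,0,0,-0.37,66,-0.26,0.9,0,0,0,-0.38,66,0,0,0,0,0,0,66]}}

```text
t: 24.12
tool_pos: [0.4509, 0.2185, 0.1699]
tool_rot: [0.647, -3.074, -0.003]
contact_force: [-0.4, -0.7, -0.2]
opening: 0.0659
grip_force: 0.0
```

```bash
python3 - <<'E'
from h import *
o=ctrl.get_obs(); print(o["t"],o["tool_pos"],o["opening"])
look(["blow","p3","p4","p1"],"top","e_top.png")
look(["p1"],"wrist")
look(["p1"],"scene")
E
```

```text
24.125 [0.45090766 0.21846925 0.16990059] 0.06590366566780692
blow [ 0.5192 -0.4002] [176.8  45.7] -0.003 0.0457
p3 [ 0.4644 -0.0726] [90.7 51.8] 0.027 0.0444
p4 [ 0.4587 -0.2185] [91.1 52.7] 0.305 0.0441
p1 [0.4324 0.2043] [41.6 26.5] 0.242 0.0452
p1 [0.4526 0.2277] [91.4 53.4] 0.404 0.0442
p1 [0.4566 0.2257] [93.5 51.4] 0.356 0.0423
```

```bash
python3 - <<'E'
from h import *
plan([(.4525,.2267,.08,.407,63,.05),(.4525,.2267,.025,.407,63,.03),(.4525,.2267,.025,.407,63,None)])
E
```

```text
5 rows
-0.05,0.09,0.75,0.01,0,0.01,63,
-0.04,0.08,0.74,0,-0.01,0.01,63,
0,0,0.46,0,0,0,63,
0,0,0.46,0,0,0,63,
0,0,0,0,0,0,63
```

Request:
{"method": "jog_arm", "body": {"commands": [-0.05,0.09,0.75,0,0,0.01,63,-0.04,0.08,0.74,0,0,0.01,63,0,0,0.46,0,0,0,63,0,0,0.46,0,0,0,63,0,0,0,0,0,0,63,0,0,0,0,0,0,40,0,0,0,0,0,0,40,0,0,0,0,0,0,40,0,0,0,0,0,0,40], "newtons": 70}}

```text
t: 25.4
tool_pos: [0.4532, 0.2271, 0.026]
tool_rot: [-0.635, 3.076, 0.002]
contact_force: [0.1, -2.8, 2.1]
opening: 0.0503
grip_force: 76.0
```

```bash
python3 - <<'E'
from h import *
o=ctrl.get_obs(); print(o["t"],o["tool_pos"],o["tool_rot"],o["opening"])
b=BAY[1]; 
plan([(.4525,.2267,.11,.407,40,.05),(b[0],b[1],.13,CA,40,.05),(b[0],b[1],.13,CA,40,None)])
E
```

```text
25.4 [0.45315248 0.22712819 0.02596504] [-6.35292198e-01  3.07593863e+00  1.76293020e-03] 0.05030615869086067
8 rows
0.01,0,-0.7,0,0,0,40,
0,0,-0.7,0.01,0.01,0,40,
-0.43,-0.47,-0.07,0,0,0.91,40,
-0.47,-0.43,-0.07,0,0,0.91,40,
-0.51,-0.39,-0.06,0,0,0.9,40,
-0.54,-0.35,-0.07,0,0,0.91,40,
-0.57,-0.29,-0.06,0,0,0.9,40,
0,0,0,0,0,0,40
```

Request:
{"method": "jog_arm", "body": {"commands": [0.01,0,-0.7,0,0,0,40,0,0,-0.7,0,0,0,40,-0.43,-0.47,-0.07,0,0,0.91,40,-0.47,-0.43,-0.07,0,0,0.91,40,-0.51,-0.39,-0.06,0,0,0.9,40,-0.54,-0.35,-0.07,0,0,0.91,40,-0.57,-0.29,-0.06,0,0,0.9,40,0,0,0,0,0,0,40,0,0,0,0,0,0,40]}}

```text
t: 26.52
tool_pos: [0.6257, 0.1473, 0.1275]
tool_rot: [-0.071, -3.137, -0.002]
contact_force: [-0.4, -0.8, -3.4]
opening: 0.0503
grip_force: 75.4
```

```bash
python3 - <<'E'
from h import *
o=ctrl.get_obs(); print(o["t"],o["tool_pos"],o["tool_rot"],o["opening"])
d=eyes.get_image("wrist"); save(d,"f_w.png"); W=cloud(d); t=o["tool_pos"]
I=d["image"].astype(int); red=(I[...,0]>150)&(I[...,1]<60)&(I[...,2]<60)&(W[...,2]>.12)
P,m=blob(W,t[:2],.07,t[2]+.010,t[2]+.028); print(rect(P),P[:,0].min(),P[:,0].max(),np.median(P[:,2]),t[2],len(P))
for x0 in np.arange(t[0]-.05,t[0]+.05,.01):
    q=P[abs(P[:,0]-x0)<.005]
    if len(q)>5: print(x0.round(3),len(q),q[:,1].min().round(4),q[:,1].max().round(4),np.median(q[:,2]).round(4))
b=BAY[1]
plan([(b[0],b[1],.07,CA,40,.04),(b[0],b[1],.048,CA,40,.012),(b[0],b[1],.048,CA,40,None)])
E
```

```text
26.525 [0.6256557  0.14726557 0.12752446] [-7.09840381e-02 -3.13748437e+00 -2.35229050e-03] 0.05029468971729353
(array([0.62322418, 0.14835544]), array([91.8, 77.6]), np.float64(-0.04909923627919177)) 0.5769909457064284 0.6689549458829718 0.1456832825610609 0.1275244586413929 18541
0.576 712 0.1259 0.17 0.1409
0.586 2519 0.1242 0.1764 0.1453
0.596 2276 0.1231 0.1761 0.1455
0.606 2234 0.1224 0.1762 0.1462
0.616 2896 0.1098 0.1874 0.1463
0.626 1901 0.1227 0.1738 0.146
0.636 1751 0.1222 0.1734 0.1454
0.646 1636 0.121 0.1733 0.1453
0.656 1676 0.1201 0.1729 0.1455
0.666 940 0.12 0.1727 0.1463
5 rows
-0.01,0,0.48,0.01,-0.02,0,40,
-0.02,-0.01,0.48,0,-0.01,0.01,40,
0,0,0.18,0,0,0,40,
0,0,0.19,0,0,0,40,
0,0,0,0,0,0,40
```

View pics/f_w.png

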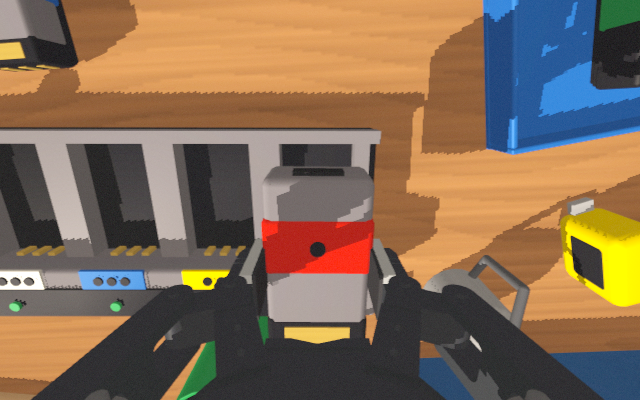

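Pack 1 is in the gripper (red band at 318,246), with its brass end towards the console and bay 1 below it. Next I'll insert it.

Request:
{"method": "jog_arm", "body": {"commands": [-0.03,0,0.48,0,-0.02,0,40,-0.02,-0.01,0.48,0,-0.01,0.01,40,0,0,0.17,0,0,0,40,0,0,0.17,0,0,0,40,0,0,0,0,0,0,40,0,0,0,0,0,0,40]}}

```text
t: 27.32
tool_pos: [0.6304, 0.1466, 0.0517]
tool_rot: [0.073, 3.137, 0.002]
contact_force: [-0.3, 0.2, -3.9]
opening: 0.0506
grip_force: 75.3
```

Request:
{"method": "jog_arm", "body": {"commands": [0.03,0,0.05,0,0,0,40,0,0,0,0,0,0,40,0,0,0,0,0,0,64,0,0,0,0,0,0,64,0,0,0,0,0,0,64,0,0,-0.5,0,0,0,64,0,0,-0.8,0,0,0,64,0,0,-0.8,0,0,0,64,0.9,0,0,0,0,0,64,0.9,0,0,0,0,0,64,0.9,0,0,0,0,0,64,0,0,0,0,0,0,64]}}

```text
t: 28.82
tool_pos: [0.4622, 0.154, 0.1718]
tool_rot: [-0.071, -3.141, -0.002]
contact_force: [1.4, 0.7, -0.5]
opening: 0.0639
grip_force: 0.0
```

```bash
cat >> h.py <<'E'
def seat(b,W):
    P,m=blob(W,BAY[b],.06,.0638,.080 if b else .07)
    l=(W[...,:2]-BAY[b])@np.c_[EX,EY]; z=W[...,2]
    m=(abs(l[...,0])<.049)&(abs(l[...,1])<.036)&(z>.05)&(z<.085)
    c,s,t=rect(W[m]); print("bay",b,"pack local mm",(((c-BAY[b])@np.c_[EX,EY])*1000).round(1),s,"yaw err",round(float(t)-CA,3),"z",np.percentile(z[m],[5,50,95]).round(4),m.sum())
E
python3 - <<'E'
from h import *
o=ctrl.get_obs(); print(o["t"],o["tool_pos"],o["opening"])
d,W=look(["p3","p4","blow"]); seat(1,W)
d=eyes.get_image("scene"); seat(1,cloud(d))
E
```

```text
28.825 [0.46221029 0.15404157 0.17184456] 0.06388035560287082
p3 [ 0.4636 -0.0727] [92.4 51.8] 0.022 0.0443
p4 [ 0.4578 -0.2196] [93.  53.4] 0.282 0.0443
blow [ 0.5207 -0.4009] [179.8  46.2] -0.012 0.0459
bay 1 pack local mm [ 0.5 -0.7] [96.6 53.1] yaw err 0.003 z [0.0615 0.0662 0.0698] 801
bay 1 pack local mm [3.4 0.6] [91.2 55.7] yaw err -0.006 z [0.0534 0.0638 0.0665] 808
```

```bash
python3 - <<'E'
from h import *
plan([(.464,-.0726,.10,.026,64,.055),(.464,-.0726,.025,.026,64,.04),(.464,-.0726,.025,.026,64,None)])
E
```

```text
8 rows
-0.03,-0.76,0.24,0,0.01,-0.15,64,
-0.02,-0.75,0.25,0,0.01,-0.14,64,
0,-0.76,0.24,0,0.01,-0.15,64,
0,-0.75,0.25,0.01,0,-0.14,64,
0.02,-0.76,0.24,0,0.01,-0.15,64,
0,0,0.63,0,0,0,64,
0,0,0.62,0,0,0,64,
0,0,0,0,0,0,64
```

Request:
{"method": "jog_arm", "body": {"commands": [-0.03,-0.76,0.24,0,0.01,-0.15,64,-0.02,-0.75,0.25,0,0.01,-0.14,64,0,-0.76,0.24,0,0.01,-0.15,64,0,-0.75,0.25,0.01,0,-0.14,64,0.02,-0.76,0.24,0,0.01,-0.15,64,0,0,0,0,0,0,64,0,0,0.63,0,0,0,64,0,0,0.62,0,0,0,64,0,0,0,0,0,0,64,0,0,0,0,0,0,40,0,0,0,0,0,0,40,0,0,0,0,0,0,40,0,0,0,0,0,0,40], "newtons": 70}}

```text
t: 30.55
tool_pos: [0.4648, -0.073, 0.0263]
tool_rot: [-0.041, 3.14, -0.0]
contact_force: [0.3, 2.0, 3.8]
opening: 0.0501
grip_force: 75.4
```

```bash
python3 - <<'E'
from h import *
o=ctrl.get_obs(); t=o["tool_pos"]; print(o["t"],t,o["tool_rot"],o["opening"])
b=BAY[3]+[t[0]-.464,0]; z0=t[2]+.022; print(b,z0)
plan([(.464,-.0726,.11,.026,40,.05),(b[0],b[1],.13,CA,40,.05),(b[0],b[1],.13,CA,40,None),(b[0],b[1],z0+.015,CA,40,.04),(b[0],b[1],z0+.002,CA,40,.008),(b[0],b[1],z0+.002,CA,40,None)])
E
```

```text
30.55 [ 0.46478005 -0.07302103  0.02629504] [-4.10149274e-02  3.14032351e+00 -1.97749013e-04] 0.05013236273607291
[ 0.62004    -0.02086065] 0.04829504148524286
12 rows
0.01,0,-0.7,0,0,0,40,
0,0.01,-0.7,0,0.01,0,40,
-0.66,0.2,-0.08,0,0,0.18,40,
-0.65,0.21,-0.08,0,0,0.18,40,
-0.65,0.22,-0.08,0,0,0.18,40,
-0.64,0.23,-0.09,0,0,0.18,40,
0,0,0,0,0,0,40,
0,0,0.56,0,0,0,40,
0,0,0.55,0,0,0,40,
0,0,0.11,0,0,0,40,
0,0,0.11,0,0,0,40,
0,0,0,0,0,0,40
```

Carry and hover; then check.

Request:
{"method": "jog_arm", "body": {"commands": [0.01,0,-0.7,0,0,0,40,0,0.01,-0.7,0,0,0,40,-0.66,0.2,-0.08,0,0,0.18,40,-0.65,0.21,-0.08,0,0,0.18,40,-0.65,0.22,-0.08,0,0,0.18,40,-0.64,0.23,-0.09,0,0,0.18,40,0,0,0,0,0,0,40,0,0,0,0,0,0,40]}}

```text
t: 31.55
tool_pos: [0.6179, -0.0208, 0.127]
tool_rot: [-0.072, -3.136, -0.0]
contact_force: [0.1, 0.1, -2.6]
opening: 0.0497
grip_force: 74.8
```

```bash
python3 - <<'E'
from h import *
o=ctrl.get_obs(); print(o["t"],o["tool_pos"],o["tool_rot"],o["opening"])
d=eyes.get_image("wrist"); save(d,"g_w.png"); W=cloud(d); t=o["tool_pos"]
P,m=blob(W,t[:2],.07,t[2]+.010,t[2]+.028); print(rect(P),P[:,0].min(),P[:,0].max(),np.median(P[:,2]))
b=BAY[3]
plan([(b[0]+.001,b[1],.063,CA,40,.04),(b[0]+.001,b[1],.049,CA,40,.008),(b[0]+.001,b[1],.049,CA,40,None)])
E
```

```text
31.55 [ 0.61785607 -0.02081427  0.12702096] [-7.15196502e-02 -3.13590619e+00 -3.08455426e-04] 0.04973162540839466
(array([ 0.61538287, -0.02022307]), array([95. , 77.2]), np.float64(-0.17918067393383907)) 0.5687992628266737 0.6636971333642244 0.14487883138028812
5 rows
-0.02,0,0.53,0,-0.02,0,40,
-0.03,0,0.54,0,-0.03,0,40,
0,0,0.12,0,0,0,40,
0,0,0.11,0,0,0,40,
0,0,0,0,0,0,40
```

Request:
{"method": "jog_arm", "body": {"commands": [-0.01,0,0.53,0,-0.02,0,40,-0.01,0,0.54,0,-0.02,0,40,0,0,0.13,0,0,0,40,0,0,0.12,0,0,0,40,0,0,0,0,0,0,40,0,0,0,0,0,0,40]}}

```text
t: 32.35
tool_pos: [0.6212, -0.021, 0.0504]
tool_rot: [0.072, 3.137, -0.0]
contact_force: [0.3, 0.8, -3.5]
opening: 0.0501
grip_force: 74.7
```

Request:
{"method": "jog_arm", "body": {"commands": [0,0,0.03,0,0,0,40,0,0,0,0,0,0,40,0,0,0,0,0,0,64,0,0,0,0,0,0,64,0,0,0,0,0,0,64,0,0,-0.5,0,0,0,64,0,0,-0.8,0,0,0,64,0,0,-0.7,0,0,0,64,0.9,0,0,0,0,0,64,0.9,0,0,0,0,0,64,0.9,0,0,0,0,0,64,0,0,0,0,0,0,64]}}

```text
t: 33.85
tool_pos: [0.4545, -0.0128, 0.1654]
tool_rot: [0.072, 3.141, 0.001]
contact_force: [0.0, -0.1, -0.1]
opening: 0.064
grip_force: 0.0
```

```bash
python3 - <<'E'
from h import *
o=ctrl.get_obs(); print(o["t"],o["tool_pos"],o["opening"])
d,W=look(["p4","blow"]); seat(1,W); seat(3,W)
plan([(.458,-.2196,.10,.285,64,.055),(.458,-.2196,.10,.285,64,None),(.458,-.2196,.025,.285,64,.04),(.458,-.2196,.025,.285,64,None)])
E
```

```text
33.85 [ 0.45454201 -0.01281206  0.16535225] 0.06398034518233842
p4 [ 0.4586 -0.2193] [91.9 53.1] 0.297 0.0442
blow [ 0.5206 -0.4002] [179.9  45.9] 0.004 0.0458
bay 1 pack local mm [-0.2 -0.9] [95.1 52.7] yaw err 0.001 z [0.0612 0.066  0.0702] 802
bay 3 pack local mm [ 0.9 -1.1] [97.2 54.9] yaw err -0.024 z [0.0617 0.0663 0.0698] 793
8 rows
-0.04,-0.86,0.28,0,0.01,-0.83,64,
0.03,-0.86,0.28,0,0.01,-0.83,64,
0.1,-0.85,0.28,0,0,-0.82,64,
0.16,-0.85,0.27,0,0.01,-0.83,64,
0,0,0,0,0,0,64,
0,0,0.63,0,0,0,64,
0,0,0.62,0,0,0,64,
0,0,0,0,0,0,64
```

Request:
{"method": "jog_arm", "body": {"commands": [-0.04,-0.86,0.28,0,0.01,-0.83,64,0.03,-0.86,0.28,0,0.01,-0.83,64,0.1,-0.85,0.28,0,0,-0.82,64,0.16,-0.85,0.27,0,0.01,-0.83,64,0,0,0,0,0,0,64,0,0,0,0,0,0,64,0,0,0.63,0,0,0,64,0,0,0.62,0,0,0,64,0,0,0,0,0,0,64,0,0,0,0,0,0,40,0,0,0,0,0,0,40,0,0,0,0,0,0,40,0,0,0,0,0,0,40], "newtons": 70}}

```text
t: 35.52
tool_pos: [0.4605, -0.2203, 0.0269]
tool_rot: [-0.446, 3.108, -0.002]
contact_force: [0.8, 2.4, 4.6]
opening: 0.0502
grip_force: 76.1
```

```bash
python3 - <<'E'
from h import *
o=ctrl.get_obs(); t=o["tool_pos"]; print(o["t"],t,o["tool_rot"],o["opening"])
b=BAY[4]
plan([(.458,-.2196,.10,.285,40,.05),(b[0],b[1],.13,CA,40,.05),(b[0],b[1],.13,CA,40,None)])
E
```

```text
35.525 [ 0.46048768 -0.22026617  0.02691607] [-4.46110876e-01  3.10836068e+00 -1.59617153e-03] 0.05018162420601412
7 rows
0.02,0.01,-0.61,-0.01,0.01,0,40,
0.02,0.01,-0.61,0,0,0,40,
-0.77,0.28,-0.12,0,0,0.83,40,
-0.74,0.34,-0.13,0,0,0.83,40,
-0.71,0.39,-0.12,0,0,0.82,40,
-0.67,0.45,-0.13,0,0,0.83,40,
0,0,0,0,0,0,40
```

```bash
python3 - <<'E'
from h import *
b=BAY[4]
plan([(.458,-.2196,.15,.285,40,.055),(b[0]+.002,b[1],.155,CA,40,.05),(b[0]+.002,b[1],.155,CA,40,None),(b[0]+.002,b[1],.127,CA,40,None)])
E
```

```text
9 rows
0.01,0.01,-0.68,0,0,0,40,
0.01,0,-0.69,-0.01,0.01,0,40,
0.01,0.01,-0.68,0,0,0,40,
-0.77,0.27,-0.02,0,0,0.83,40,
-0.75,0.34,-0.02,0,0,0.83,40,
-0.71,0.39,-0.02,0,0,0.82,40,
-0.68,0.46,-0.02,0,0,0.83,40,
0,0,0,0,0,0,40,
0,0,0.46,0,0,0,40
```

Request:
{"method": "jog_arm", "body": {"commands": [0.01,0.01,-0.7,0,0,0,40,0.01,0,-0.7,0,0,0,40,0.01,0.01,-0.7,0,0,0,40,-0.77,0.27,-0.02,0,0,0.83,40,-0.75,0.34,-0.02,0,0,0.83,40,-0.71,0.39,-0.02,0,0,0.82,40,-0.68,0.46,-0.02,0,0,0.83,40,0,0,0,0,0,0,40,0,0,0.46,0,0,0,40,0,0,0,0,0,0,40,0,0,0,0,0,0,40]}}

```text
t: 36.9
tool_pos: [0.6158, -0.1048, 0.1282]
tool_rot: [-0.073, -3.139, 0.001]
contact_force: [-0.5, 0.4, -3.6]
opening: 0.0501
grip_force: 75.6
```

```bash
python3 - <<'E'
from h import *
o=ctrl.get_obs(); print(o["t"],o["tool_pos"],o["tool_rot"],o["opening"])
d=eyes.get_image("wrist"); W=cloud(d); t=o["tool_pos"]
P,m=blob(W,t[:2],.07,t[2]+.010,t[2]+.028); print(rect(P),P[:,0].min(),P[:,0].max(),np.median(P[:,2]))
b=BAY[4]
plan([(b[0]+.002,b[1],.063,CA,40,.04),(b[0]+.002,b[1],.050,CA,40,.008),(b[0]+.002,b[1],.05,CA,40,None)])
E
```

```text
36.9 [ 0.61575886 -0.10484204  0.1282495 ] [-7.27861341e-02 -3.13893277e+00  5.25423553e-04] 0.05012529906292088
(array([ 0.61234131, -0.10367743]), array([92.8, 77.4]), np.float64(-0.06792325781219866)) 0.5655935127814361 0.6596539940069251 0.14546331660805176
5 rows
-0.01,0,0.55,0,0,0,40,
-0.01,0,0.55,-0.01,0,-0.01,40,
0,0,0.11,0,0,0,40,
0,0,0.11,0,0,0,40,
0,0,0,0,0,0,40
```

Request:
{"method": "jog_arm", "body": {"commands": [-0.01,0,0.55,0,0,0,40,-0.02,0,0.55,0,0,0,40,0,0,0.12,0,0,0,40,0,0,0.11,0,0,0,40,0,0,0,0,0,0,40,0,0,0,0,0,0,40]}}

```text
t: 37.7
tool_pos: [0.6191, -0.1047, 0.0501]
tool_rot: [0.072, 3.139, -0.002]
contact_force: [0.0, 1.2, -3.8]
opening: 0.0504
grip_force: 75.6
```

Request:
{"method": "jog_arm", "body": {"commands": [0.02,0,0.03,0,0,0,40,0,0,0,0,0,0,40,0,0,0,0,0,0,64,0,0,0,0,0,0,64,0,0,0,0,0,0,64,0,0,-0.5,0,0,0,64,0,0,-0.8,0,0,0,64,0,0,-0.7,0,0,0,64,0.9,0,0,0,0,0,0,0.9,0,0,0,0,0,0,0.9,0,0,0,0,0,0,0,0,0,0,0,0,0]}}

```text
t: 39.2
tool_pos: [0.4516, -0.0961, 0.1652]
tool_rot: [-0.073, -3.138, -0.001]
contact_force: [1.1, 0.2, -0.2]
opening: -0.0003
grip_force: 0.0
```

```bash
python3 - <<'E'
from h import *
o=ctrl.get_obs(); print(o["t"],o["tool_pos"],o["opening"])
d,W=look(["blow","full1"],"top","k_top.png"); seat(1,W); seat(3,W); seat(4,W)
I=d["image"].astype(int); z=W[...,2]
l=(W[...,:2]-C)@np.c_[EX,EY]
m=(I[...,0]-I[...,1]>60)&(z>.08)&(z<.13)&(abs(l[...,1]+.17)<.05)&(abs(l[...,0])<.08)
b=W[m]; print("ball",b.min(0),b.max(0),np.median(b,0))
by=(b[:,1].min()+b[:,1].max())/2
t=L2W(-.10,-.175); e=L2W(0.0,-.175); print(t,e)
plan([(t[0],t[1],.15,CA,0,.055),(t[0],t[1],.098,CA,0,.05),(t[0],t[1],.098,CA,0,None),(e[0],e[1],.098,CA,0,.02)])
cv2.imwrite("pics/k.png",cv2.resize(d["image"][130:280,200:530,::-1],None,fx=2.4,fy=2.4))
E
```

```text
39.2 [ 0.45159132 -0.09611667  0.16522224] -0.00034711287686097365
blow [ 0.5205 -0.4009] [179.5  45.6] -0.001 0.0459
full1 [0.4969 0.3984] [92.6 54.8] 0.151 0.0494
bay 1 pack local mm [-0.4 -0.7] [95.3 53.2] yaw err 0.005 z [0.0604 0.0661 0.0701] 802
bay 3 pack local mm [ 0. -0.] [95.5 52.7] yaw err 0.006 z [0.0617 0.066  0.0698] 788
bay 4 pack local mm [ 0.5 -1.2] [97.4 57.3] yaw err -0.015 z [0.0607 0.066  0.0698] 805
ball [ 0.57898677 -0.20090577  0.0963902 ] [ 0.60203969 -0.17892574  0.11567299] [ 0.58900187 -0.18914687  0.1070525 ]
[ 0.52956267 -0.18692809] [ 0.6294578  -0.19150649]
12 rows
-0.44,-0.48,0.09,0,0,0,0,
-0.45,-0.48,0.09,0,0,0,0,
-0.44,-0.48,0.09,0,-0.01,-0.01,0,
0,0,0.44,0,0,0,0,
0,0,0.43,0,0,0,0,
0,0,0,0,0,0,0,
-0.28,0,0,0,0,0,0,
-0.28,0,0,0,0,0,0,
-0.28,0,0,0,0,0,0,
-0.28,0,0,0,0,0,0,
-0.27,0,0,0,0,0,0,
-0.28,0,0,0,0,0,0
```

View pics/k.png

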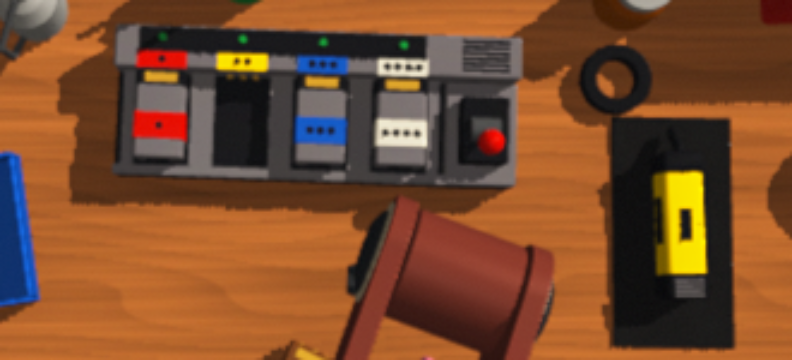

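The packs are seated in bays 1 (162,125), 3 (320,130) and 4 (402,132). The blower lies on its mat, and the switch ball is still off, towards the front (490,142). Next is the switch.

Request:
{"method": "jog_arm", "body": {"commands": [-0.44,-0.48,0.09,0,0,0,0,-0.45,-0.5,0.09,0,0,0,0,-0.44,-0.5,0.09,0,0,0,0,0,0,0.47,0,0,0,0,0,0,0.47,0,0,0,0,0,0,0,0,0,0,0,-0.3,0,0,0,0,0,0,-0.3,0,0,0,0,0,0,-0.3,0,0,0,0,0,0,0,0,0,0,0,0,0]}}

```text
t: 40.5
tool_pos: [0.5869, -0.1923, 0.0961]
tool_rot: [0.071, 3.139, -0.002]
contact_force: [-0.3, -0.0, 0.3]
opening: -0.0
grip_force: 0.0
```

```bash
python3 - <<'E'
from h import *
e=L2W(-.033,-.175); print(ctrl.get_obs()["tool_pos"],e)
plan([(e[0],e[1],.094,CA,0,.012)])
E
```

```text
[ 0.58691809 -0.19231475  0.0960736 ] [ 0.59649241 -0.18999562]
1 rows
-0.16,0.05,0.03,-0.01,0.02,0.01,0
```

Request:
{"method": "jog_arm", "body": {"commands": [-0.12,0.02,0.03,0,0,0,0,-0.12,0,0,0,0,0,0,-0.1,0,0,0,0,0,0,0,0,0,0,0,0,0]}}

```text
t: 41.0
tool_pos: [0.604, -0.1914, 0.0919]
tool_rot: [-0.072, -3.136, -0.0]
contact_force: [-5.4, 0.6, 3.1]
opening: 0.0003
grip_force: 2.9
```

```bash
python3 - <<'E'
from h import *
o=ctrl.get_obs(); print(o["tool_pos"],o["contact_force"])
for c in("top","scene"):
    d=eyes.get_image(c); W=cloud(d); I=d["image"].astype(int); z=W[...,2]; l=(W[...,:2]-C)@np.c_[EX,EY]
    m=(I[...,0]-I[...,1]>60)&(I[...,1]<90)&(z>.08)&(z<.13)&(abs(l[...,1]+.17)<.05)&(abs(l[...,0])<.1)
    print(c,m.sum(),l[m].min(0) if m.any() else 0,l[m].max(0) if m.any() else 0,z[m].max() if m.any() else 0)
save(d,"s.png")
E
```

```text
[ 0.60401947 -0.19141661  0.09191643] [-5.44675405  0.55309274  3.13988794]
top 0 0 0 0
scene 74 [-0.01342268 -0.18429667] [ 0.01344547 -0.16156665] 0.11048023152419917
```

Request:
{"method": "jog_arm", "body": {"commands": [-0.08,0,0,0,0,0,0,0,0,0,0,0,0,0,0,0,0,0,0,0,0]}}

```text
t: 41.48
tool_pos: [0.6045, -0.1914, 0.0918]
tool_rot: [-0.071, -3.124, -0.002]
contact_force: [-21.5, 0.5, 12.6]
opening: -0.0
grip_force: 10.8
```

Request:
{"method": "jog_arm", "body": {"commands": [0.4,0,0,0,0,0,0,0.8,0,0,0,0,0,0,0.5,0,-0.7,0,0,0,0,0.3,0,-0.8,0,0,0,0,0.6,0.6,-0.6,0,0,0,0,0,0,0,0,0,0,0]}}

```text
t: 42.22
tool_pos: [0.457, -0.1483, 0.2236]
tool_rot: [0.07, 3.132, -0.006]
contact_force: [1.0, -0.8, -0.7]
opening: 0.0003
grip_force: 0.0
```

```bash
python3 - <<'E'
from h import *
d,W=look(["blow","full1"],"top"); seat(1,W); seat(3,W); seat(4,W)
for c in("top","scene"):
    d=eyes.get_image(c); W=cloud(d); I=d["image"].astype(int); z=W[...,2]; l=(W[...,:2]-C)@np.c_[EX,EY]
    m=(I[...,0]-I[...,1]>60)&(I[...,1]<90)&(z>.08)&(z<.13)&(abs(l[...,1]+.17)<.05)&(abs(l[...,0])<.1)
    print(c,m.sum(),l[m].min(0) if m.any() else 0,l[m].max(0) if m.any() else 0,z[m].max() if m.any() else 0)
save(d,"z.png")
E
```

```text
blow [ 0.5206 -0.4004] [179.8  45.8] -0.007 0.046
full1 [0.4966 0.3999] [92.8 54.3] 0.147 0.0494
bay 1 pack local mm [-0.6 -0.8] [93.9 53.1] yaw err -0.016 z [0.0613 0.0662 0.0701] 800
bay 3 pack local mm [0.  0.1] [95.3 52.5] yaw err 0.029 z [0.0615 0.0659 0.0698] 786
bay 4 pack local mm [0.6 0.8] [95.9 53.3] yaw err -0.004 z [0.0604 0.066  0.0697] 800
top 88 [-0.01381118 -0.18848759] [ 0.0089172  -0.16352196] 0.1120869487406646
scene 72 [-0.00803201 -0.1821835 ] [ 0.01376848 -0.15924298] 0.11039253941802463
```

View pics/z.png

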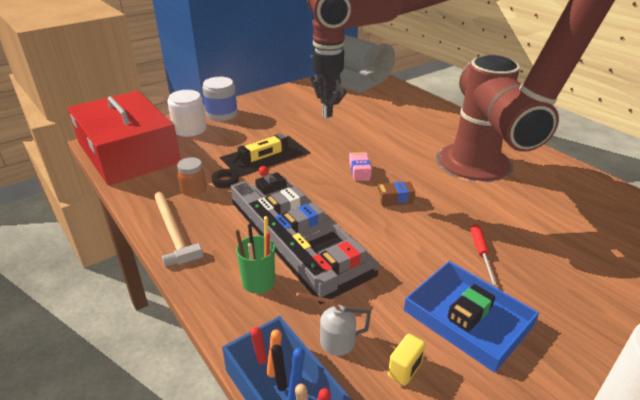

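The scene view shows the three packs seated, the green pack flat in the tray (470,305), the blower on its mat (265,150) and the ball leaning towards the console (263,171). The ball moved about 36 mm, which puts the switch at roughly 0.95 rad.

```bash
python3 -c "
from station import job
print(job.finish_job())"
```

```text
the job is handed in; nothing more can be done
None
```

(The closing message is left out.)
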